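Fill the dabba under the funnel

TASK

Push the carriage with the steel dabba along its rail until it is fully home under the funnel's spout, then take the bamboo scoop and tip its four nutmegs into the funnel from just above it, so that all four end up in the dabba. Lay the empty scoop back down level on the cork trivet, with the dabba still home, and leave the cumin jar, grinder and tea tin standing where they are.

Things in the scene. Friction and masses are not known exactly. Their poses are not given: they have to be found in the camera images.
- stand: filling stand, fixed: red MDF board (150 x 400 x 18 mm; its y -285 to +115 mm) with a drawer runner along it and, 93 mm towards +y, a steel upright (70 mm wide, 140 mm high) that carries a round steel funnel. Origin on the counter exactly below the funnel axis, z up; its +y is the direction in which the carriage slides home, -y the direction in which it is drawn out
- funnel_mouth (a point): centre of the funnel's open top, 155 mm above the counter; inner diameter there 130 mm. The cone narrows to a 62 mm bore whose lower end (the spout) is 87 mm above the counter, 6 mm above the dabba's rim when the dabba is under it
- carriage (a joint): slide of the steel carriage on the runner, m: 0 = fully home (against the rubber buffer, dabba centred under the spout), up to 0.16 = drawn out along the stand's -y. Friction about 2 N, no spring; it stays where it is left
- tab (a point): top centre of the carriage's upright dark-wood tab, 89 mm above the counter: tab 60 mm wide across the rail, 12 mm thick along it, 50 mm tall (39 to 89 mm above the counter), free on both sides. It is at the outer end of the carriage, 145 mm (along the stand's -y) from the centre of the dabba. Push on its outer face, or pinch it from above
- dabba (a point): centre of the inner floor of the open round steel dabba that is clamped on the carriage and rides with it: outer diameter 110 mm, wall 3 mm, floor 43 mm and rim 81 mm above the counter
- trivet: round cork trivet, fixed on the counter, 200 mm diameter, 6 mm thick; origin at the centre of its underside
- scoop: loaded bamboo scoop, 110 g, 245 mm long, on the trivet. Origin on the underside below its bowl, z up, +x to the open front lip, handle to -x. Bowl 74 mm wide, walls 36 mm high at sides and heel, underside flat from x -57 to +12 mm. Its floor rises at 0.21 rad to the open front: only this slope keeps the nutmegs in, so carry it level and smoothly; tipped 0.7 rad front-down it empties
- scoop_grip (a point): point on the scoop's straight handle to hold it by: 95 mm behind the bowl origin and 31 mm above the scoop's underside. The handle there is 16 mm wide (along the scoop's y) and 18 mm high and runs from x -56 to -185 mm
- scoop_lip (a point): middle of the scoop's front lip, 58 mm ahead of the bowl origin, 15.5 mm above the underside
- nutmeg1: whole nutmeg in its shell, brown, 25 mm thick and 29 mm long, 11 g; origin at its centre; lies loose in the scoop's bowl at the start
- nutmeg2: whole nutmeg in its shell, brown, 25 mm thick and 29 mm long, 11 g; origin at its centre; lies loose in the scoop's bowl at the start
- nutmeg3: whole nutmeg in its shell, brown, 25 mm thick and 29 mm long, 11 g; origin at its centre; lies loose in the scoop's bowl at the start
- nutmeg4: whole nutmeg in its shell, brown, 25 mm thick and 29 mm long, 11 g; origin at its centre; lies loose in the scoop's bowl at the start
- cumin_jar: bystander: white ceramic jar with blue band and bamboo lid, 78 mm diameter, 105 mm tall; origin at the centre of its underside
- grinder: bystander: plastic spice grinder, clear below and black above, 64 mm diameter, 130 mm tall; origin at the centre of its underside
- tea_tin: bystander: steel tea tin with green band and a spring-clip lid, 83 mm diameter (90 mm over the clip), 106 mm tall; origin at the centre of its underside

How it is judged (in metres and radians):
On the way, in this order (a step that is already met when the one before it is completed fails the run):
1. the carriage is fully home (within 6 mm of its stop), all nutmegs still in the scoop (value of joint carriage below 0.006 m and distance between each of nutmeg1, nutmeg2, nutmeg3, nutmeg4 and scoop below 0.08 m), for 0.2 s.
2. the scoop is tipped with its lip over the funnel, not more than 100 mm above the mouth, the dabba being home (value of joint carriage below 0.006 m and horizontal distance between scoop_lip and funnel_mouth below 0.09 m and z of scoop_lip in the frame of funnel_mouth below 0.1 m and angle between scoop's own z axis and vertical above 0.15 rad), for 0.05 s.
3. all four nutmegs are in the dabba (horizontal distance between each of nutmeg1, nutmeg2, nutmeg3, nutmeg4 and dabba below 0.052 m and height (world z) of each of nutmeg1, nutmeg2, nutmeg3, nutmeg4 below 0.085 m), for 0.2 s.
At the end, for the whole second after the job is handed in: the carriage is home within 6 mm; all four nutmegs lie at rest inside the dabba; the scoop is released, at rest and level (within 0.1 rad) on the trivet with the middle of its bowl within 70 mm of the trivet's centre; jar, grinder and tin stand upright (all of step 3 and value of joint carriage below 0.006 m and linear speed of each of nutmeg1, nutmeg2, nutmeg3, nutmeg4 below 0.1 m/s and horizontal distance between scoop and trivet below 0.07 m and angle between scoop's own z axis and vertical below 0.1 rad and height (world z) of scoop below 0.012 m and linear speed of scoop below 0.02 m/s and angle between each of cumin_jar, grinder, tea_tin's own z axis and vertical below 0.15 rad); the robot touches nothing.
It fails at once if the cumin jar is knocked over or shifted by more than 25 mm (distance of cumin_jar from where it was at the start of the episode above 0.025 m).
It fails at once if the spice grinder is knocked over or shifted by more than 25 mm (distance of grinder from where it was at the start of the episode above 0.025 m).
It fails at once if the tea tin is knocked over or shifted by more than 25 mm (distance of tea_tin from where it was at the start of the episode above 0.025 m).
It also fails if it takes over 72 s, if anything falls off the work surface, if the arm or the gripper's body presses on something with over 40 N, if the wrist force passes 120 N, or if a joint passes its speed limit or range.

ROBOT

A 6-joint arm with a two-finger parallel gripper is mounted at the origin on the work surface. World frame = base frame: x ahead of the robot, y to its left, z up, the work surface at z = 0. Lengths are in mm, angles in rad, forces in N, time in s.
With the tool pointing down it reaches from about 400 to 925 mm from the base axis. Payload 12.5 kg.
Tool frame: the origin (TCP) lies at the very end of the fingers, on their centre line; the grasp point (between the pads) lies 19 mm behind it (env.grip_point_offset is the distance from the TCP to the grasp point, in mm); z points along the fingers, y is the direction in which the jaws open and shut (so a half turn about z gives the same grasp; the last joint's range is limited). The gripper opens to 95 mm and grips with 3 to 60 N. Pads are 20 mm wide; open, the fingers measure 119 mm over their backs; the gripper's body (75 mm by 180 mm) begins 59 mm behind the grasp point.
Start: joints at [-1.446, 0.491, 1.559, -0, 1.092, -0.106], TCP at [142.995, -608.44, 214.661] pointing down, gripper open.
Joint ranges: [-3.1, 3.1], [-0.84, 2.19], [0.05, 2.79], [-1.13, 4.28], [0.06, 2.93], [-2.69, 2.69]. Speed limits (rad/s): [2.22, 2.22, 2.79, 3.14, 3.14, 3.14].

INTERFACE

Orientations are given as [roll, pitch, yaw] about the fixed x, y, z axes, in that order (R = Rz(yaw) Ry(pitch) Rx(roll)).
In Python, from cell import env gives the robot as it stands.
- The arm moves only by the tool drive_tool, never from a script. Its argument "commands" is a list of rows, each an object of numbers: "dx", "dy", "dz": the shift along the world's x, y, z in mm; "yaw": the turn about the world's z in degrees. In form: [{"dx": .., "dy": .., "dz": .., "yaw": ..}, ...]. A call has 1 to 5 rows; each row shifts and turns the commanded pose from where the row before left it; what a row does not reach is not made up. A row lasts 1/12 s, in which the tool goes at most 41.7 mm and 7.16 degrees, less where a joint would pass 70% of its speed; a pose out of reach is approached as far as the arm can. A call with a gripper value outside its range is refused whole. "grip" is the opening, from 0 (shut) to 1 (fully open), set as the call begins (left out, the last holds). The fingers move at their own pace and stop on an object; the grip force is fixed at half the most. Time passes only in rows, so rows that do not move let the fingers close. It gives the time, the measured TCP pose, the force and the opening at its end, in the units of the state.
- env.state(): the state, without advancing time (a new reading comes with each control period).
- env.read_camera(name): name is "side" or "top"; returns the picture (480x640x3 uint8, red, green, blue); there is no depth.
- env.calibration(name): a dict with "intrinsics" (3x3 intrinsics, pixels), "rvec" (rotation vector, rad) and "tvec" (3), from world to camera coordinates, as OpenCV has them. Camera axes: x right, y down, z forward; pixel columns grow to the right and rows downward; lengths in mm; the calibration is good to about 2 mm. A picture is of the moment at which its call begins. calibration takes no time and is no camera call.
- env.job_done(): hands the job in, once; it reports no verdict.
Trained networks look in the newest picture that a camera, given by its name, has taken for a name from the list of things; names that differ only in an ending like _2 or _b are one class to them, and where a whole thing is asked for, a point or a joint stands for the part that bears it (a point fixed in the world has none). Each returns a list of dicts, best first, with "conf" (0 to 1); they miss things now and then, are a little off and sometimes report something else, mostly with a low value. They report only what shows in the picture. A call takes as long as a camera call.
- env.trace(query, camera): "pixels" (480x640 bool, what is visible of it) and "pixel" ([column, row] in pixels, amid what is visible of it).
- env.place_of(query, camera): "pixel" ([column, row] in pixels: a listed point, or the origin of a listed thing).
The state is a dict: "t": time; "joints": joint angles; "qvel": joint speeds; "tau": joint torques, N m; "eef_pos": TCP position; "tcp_rot": TCP orientation; "ft_force": force on the tool from outside, world axes, zero at the start; "moment": the same for the moment, N m; "opening": opening from 0.0 (shut) to 1.0 (fully open).
Only numpy, scipy, OpenCV 4.12 (cv2) and the standard library are available. Lean on these libraries where they do the work, as an engineer would, in place of code of your own. Each camera call takes 0.05 s, during which the arm holds its last target.

## Working session

There is one attempt and no reset: what is moved stays moved. The work goes in short steps, Python scripts to look and compute and a tool call to move; the robot and the scene stay as the last step left them, time stands still between calls to the robot, and variables do not carry over. Pictures are saved under pics/ and viewed, and the job is handed in when it is done.

Besides the shell and the picture viewer there is one more tool, called after "Request:" by a JSON object that holds its "method" and its "body", one argument or row to a line. drive_tool: Moves the arm, as the interface text tells. Its arguments: {"type":"object","properties":{"commands":{"type":"array"},"grip":{"type":"number"}},"required":["commands"]}

```bash
ls; mkdir -p pics; cat > h.py <<'E'
import numpy as np,cv2
from cell import env
def cam(n):
    c=env.calibration(n);K=np.array(c['intrinsics'],float);R=cv2.Rodrigues(np.array(c['rvec'],float))[0];t=np.array(c['tvec'],float).ravel();return K,R,t
def toz(n,px,z):
    K,R,t=cam(n);d=R.T@np.linalg.inv(K)@np.array([px[0],px[1],1.]);o=-R.T@t
    return o+d*(z-o[2])/d[2]
def proj(n,p):
    K,R,t=cam(n);q=K@(R@np.array(p,float)+t);return q[:2]/q[2]
def tri(p1,p2):
    A=[];
    for n,px in (('side',p1),('top',p2)):
        K,R,t=cam(n);P=K@np.c_[R,t]
        A+= [px[0]*P[2]-P[0],px[1]*P[2]-P[1]]
    X=np.linalg.svd(np.array(A))[2][-1];return X[:3]/X[3]
def shot(n,name):
    im=env.read_camera(n);cv2.imwrite(f'pics/{name}.png',im[:,:,::-1]);return im
E
python3 - <<'E'
from h import *
np.set_printoptions(precision=1,suppress=True)
for n in('side','top'):
    shot(n,n+'0');K,R,t=cam(n);print(n,-R.T@t,R[2])
for q in['stand','funnel_mouth','tab','dabba','trivet','scoop','scoop_grip','scoop_lip','cumin_jar','grinder','tea_tin']:
    r=[]
    for n in('side','top'):
        d=env.place_of(q,n); r.append([(np.round(x['pixel'],1).tolist(),round(x['conf'],2)) for x in d[:2]])
    print(q,r, tri(r[0][0][0],r[1][0][0]) if r[0] and r[1] else '')
print(env.state())
E
```

```text
pics
side [105.1 726.7 853.3] [ 0.4 -0.6 -0.7]
top [ 502.7  105.  1019.2] [ 0.1 -0.  -1. ]
stand [[([380.3, 256.7], 0.62)], [([369.3, 254.3], 0.72), ([181.3, 264.0], 0.54)]] [534.3 -26.9  17.5]
funnel_mouth [[([383.8, 196.7], 0.71), ([378.7, 257.2], 0.54)], [([380.8, 247.0], 0.96)]] [540.  -30.7 163.1]
tab [[([256.3, 400.9], 0.71), ([483.5, 174.1], 0.68)], [([511.2, 290.4], 0.69), ([189.4, 308.5], 0.58)]] [-2120.8  4298.5  9534.3]
dabba [[([425.5, 218.8], 0.85)], [([431.0, 269.2], 0.77)]] [ 502.9 -148.6   46.7]
trivet [[], [([510.1, 291.6], 0.48)]] 
scoop [[([274.8, 419.9], 0.93)], [([182.6, 284.3], 0.74), ([511.4, 293.7], 0.43)]] [476.9 369.3   7.9]
scoop_grip [[], [([168.4, 241.1], 0.79)]] 
scoop_lip [[([310.0, 425.7], 0.73)], [([190.4, 308.3], 0.84)]] [424.7 349.3  15.8]
cumin_jar [[([288.9, 232.1], 0.7)], [([352.7, 159.3], 0.76)]] [745.2   0.9  -6.7]
grinder [[([219.9, 296.8], 0.75)], [([254.3, 168.3], 0.86), ([188.6, 281.2], 0.33)]] [732.3 221.4  -5.6]
tea_tin [[([334.0, 179.0], 0.78), ([485.6, 175.2], 0.64)], [([443.1, 145.3], 0.74)]] [ 772.1 -200.5   -0.8]
{'t': 1.2, 'joints': array([-1.4,  0.5,  1.6,  0. ,  1.1, -0.1]), 'qvel': array([ 0., -0.,  0., -0.,  0., -0.]), 'tau': array([  0. , -61.2, -25.8,   0.1,   0. ,   0. ]), 'eef_pos': array([ 143. , -608.4,  214.6]), 'tcp_rot': array([ 3.1, -0. ,  0.2]), 'ft_force': array([-0.3, -0.1, -0.4]), 'moment': array([ 0., -0.,  0.]), 'opening': 1.0005431531140363}
```

View pics/side0.png

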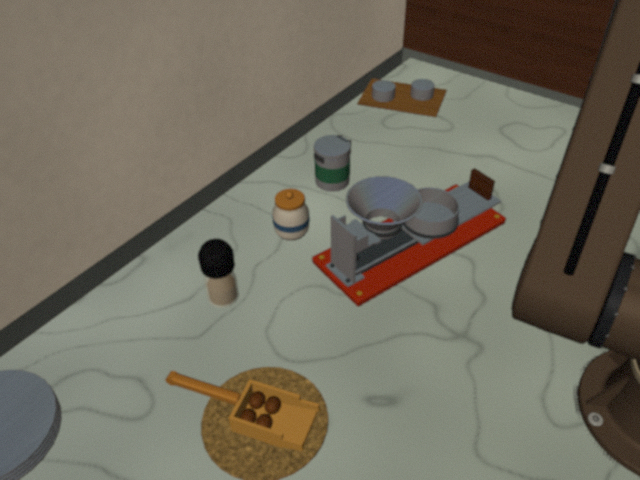

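View pics/top0.png

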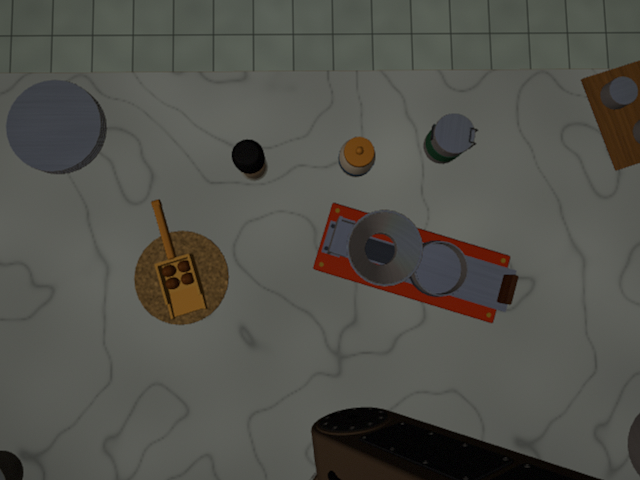

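```bash
python3 - <<'E'
from h import *
np.set_printoptions(precision=1,suppress=True)
fm=toz('top',(380.8,247),155);fm2=toz('side',(383.8,196.7),155);print('fm',fm,fm2)
print('dabba',toz('top',(431,269.2),43),toz('side',(425.5,218.8),43))
# board corners z=18
for px in [(334,204),(314,268),(511,253),(493,322)]: print('board',toz('top',px,18))
for px in [(314,259),(360,303),(506,217),(459,184)]: print('boardS',toz('side',px,18))
for q in ['tab','trivet','nutmeg1','stand','scoop']:
  for n in('side','top'):
    for d in env.trace(q,n)[:3]:
      m=d['pixels'].astype(np.uint8);
      cs=max(cv2.findContours(m,0,2)[0],key=cv2.contourArea)
      print(q,n,d['conf'],d['pixel'],m.sum(),cv2.minAreaRect(cs), cv2.boundingRect(m))
for a,b in [('scoop_lip',15.5),('scoop',0+6),('scoop_grip',37)]:
  for n in('side','top'):
    for d in env.place_of(a,n)[:1]: print(a,n,d['conf'],toz(n,d['pixel'],b+ (6 if a=='scoop_lip' else 0)))
print(toz('top',(156,201),38),toz('top',(204,308),21),toz('top',(174,318),21))
E
```

```text
fm [543.3 -30.2 155. ] [543.4 -40.8 155. ]
dabba [ 500.8 -150.8   43. ] [ 505.8 -151.6   43. ]
board [643.4  46.3  18. ]
board [507.5  91.4  18. ]
board [ 532.4 -330.8   18. ]
board [ 387.4 -284.9   18. ]
boardS [636.2  54.7  18. ]
boardS [498.7  97.6  18. ]
boardS [ 383.7 -281.7   18. ]
boardS [ 516.4 -327.7   18. ]
tab side 0.59 [452.1, 205.1] 3550 ((448.88714599609375, 206.32870483398438), (53.3993034362793, 101.1916732788086), 69.14553833007812) (403, 169, 98, 76)
tab top 0.83 [461.7, 280.2] 4627 ((463.63922119140625, 279.288818359375), (104.43390655517578, 57.63847351074219), 23.085134506225586) (407, 240, 111, 70)
trivet side 0.81 [260.8, 439.6] 6977 ((265.0, 423.0), (112.0, 126.0), 90.0) (202, 367, 127, 113)
trivet top 0.59 [199.2, 268.7] 4403 ((181.41378784179688, 276.9655456542969), (91.91451263427734, 94.80326080322266), 66.80140686035156) (135, 230, 94, 95)
nutmeg1 side 0.74 [259.4, 400.7] 212 ((257.0000305175781, 399.5), (14.849241256713867, 16.26345443725586), 45.0) (249, 392, 17, 17)
nutmeg1 side 0.73 [274.8, 406.0] 261 ((273.0, 405.0), (18.0, 16.0), 90.0) (265, 396, 17
[... 674 characters left out ...]
.73 [411.3, 262.8] 14016 ((419.45703125, 259.18255615234375), (201.30593872070312, 80.84892272949219), 16.172157287597656) (314, 202, 204, 121)
scoop side 0.64 [266.2, 409.7] 4476 ((239.74871826171875, 403.847412109375), (155.63665771484375, 56.21809387207031), 19.17900848388672) (166, 371, 155, 80)
scoop top 0.69 [177.8, 283.6] 2391 ((172.2313232421875, 255.740234375), (119.90654754638672, 40.9233283996582), 72.6459732055664) (152, 198, 55, 121)
scoop_lip side 0.73 [420.6 350.7  21.5]
scoop_lip top 0.84 [428.3 350.   21.5]
scoop side 0.93 [477.1 368.1   6. ]
scoop top 0.74 [477.9 370.5   6. ]
scoop_grip top 0.79 [568.1 392.2  37. ]
[652.1 418.3  38. ] [428.4 322.   21. ] [409.  383.9  21. ]
```

Request:
{"method": "drive_tool", "body": {
  "commands": [
    {"dx":30,"dy":26,"yaw":6},
    {"dx":30,"dy":26,"yaw":6},
    {"dx":30,"dy":26,"yaw":6},
    {"dx":30,"dy":26,"yaw":6},
    {"dx":30,"dy":26,"yaw":6}
  ],
  "grip": 0
}}

```text
invalid input
```

```bash
python3 - <<'E'
from h import *
s=env.state();print(s['t'],s['eef_pos'],np.degrees(s['tcp_rot']),s['opening'],s['joints'])
print(toz('top',(508,289),89), toz('top',(181.4,277),6))
for a in(80,120,160):pass
# stand pose check: project model
o=np.array([543,-37]);y=np.array([.293,.956])
for e in (122,):
  p=o-y*(e+145); print(p,proj('top',[*p,89]),proj('side',[*p,89]))
E
```

```text
2.0 [ 143.01158234 -608.43231988  214.68337081] [ 1.79994653e+02 -5.88643637e-04  1.32245226e+01] 1.0019299811740525 [-1.44558045e+00  4.90873121e-01  1.55888341e+00  2.25958887e-05
  1.09174441e+00 -1.05606003e-01]
[ 459.32267521 -290.25488947   89.        ] [493.34373595 373.16682575   6.        ]
[ 464.769 -292.252] [508.86117734 286.20849451] [478.14842646 173.96102816]
```

Request:
{"method": "drive_tool", "body": {
  "commands": [
    {"dx":30,"dy":26,"dz":0,"yaw":6},
    {"dx":30,"dy":26,"dz":0,"yaw":6},
    {"dx":30,"dy":26,"dz":0,"yaw":6},
    {"dx":30,"dy":26,"dz":0,"yaw":6},
    {"dx":30,"dy":26,"dz":0,"yaw":6}
  ],
  "grip": 0
}}

```text
t: 2.42
eef_pos: [294.0, -477.1, 214.8]
tcp_rot: [3.141, 0.0, 0.759]
ft_force: [0.5, -0.1, -0.7]
opening: 0.704
```

Request:
{"method": "drive_tool", "body": {
  "commands": [
    {"dx":30,"dy":27,"dz":0,"yaw":6},
    {"dx":30,"dy":27,"dz":0,"yaw":6},
    {"dx":30,"dy":27,"dz":0,"yaw":6},
    {"dx":30,"dy":26,"dz":0,"yaw":6},
    {"dx":29,"dy":26,"dz":0,"yaw":6}
  ],
  "grip": 0
}}

```text
t: 2.83
eef_pos: [443.3, -343.9, 214.9]
tcp_rot: [3.141, 0.0, 1.283]
ft_force: [0.7, -0.8, 0.0]
opening: 0.355
```

Request:
{"method": "drive_tool", "body": {
  "commands": [
    {"dx":0,"dy":0,"dz":-38,"yaw":0},
    {"dx":0,"dy":0,"dz":-38,"yaw":0},
    {"dx":0,"dy":0,"dz":-38,"yaw":0},
    {"dx":0,"dy":0,"dz":-38,"yaw":0},
    {"dx":0,"dy":0,"dz":0,"yaw":0}
  ]
}}

```text
t: 3.25
eef_pos: [439.9, -343.3, 56.9]
tcp_rot: [-3.133, -0.004, 1.278]
ft_force: [-0.6, 0.1, -0.2]
opening: 0.022
```

```bash
python3 - <<'E'
from h import *
shot('side','side1')
E
```

```text
(no output)
```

View pics/side1.png

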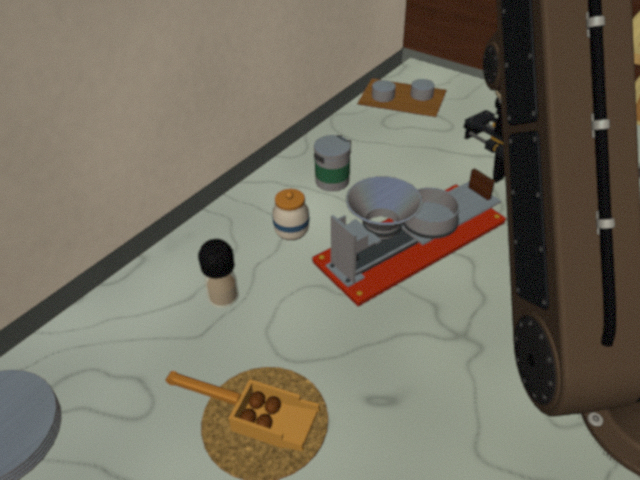

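Request:
{"method": "drive_tool", "body": {
  "commands": [
    {"dx":14,"dy":17,"dz":2,"yaw":0},
    {"dx":8,"dy":25,"dz":0,"yaw":0},
    {"dx":8,"dy":25,"dz":0,"yaw":0},
    {"dx":8,"dy":25,"dz":0,"yaw":0},
    {"dx":6,"dy":20,"dz":0,"yaw":0}
  ]
}}

```text
t: 3.72
eef_pos: [487.7, -233.3, 67.7]
tcp_rot: [3.137, 0.002, 1.278]
ft_force: [0.9, -3.7, -1.5]
opening: 0.005
```

Request:
{"method": "drive_tool", "body": {
  "commands": [
    {"dx":4,"dy":14,"dz":0,"yaw":0},
    {"dx":3,"dy":9,"dz":0,"yaw":0},
    {"dx":0,"dy":0,"dz":0,"yaw":0},
    {"dx":0,"dy":0,"dz":0,"yaw":0}
  ]
}}

```text
t: 4.05
eef_pos: [493.5, -210.8, 66.1]
tcp_rot: [3.14, 0.0, 1.279]
ft_force: [-0.1, -0.5, -0.3]
opening: -0.001
```

```bash
python3 - <<'E'
from h import *
shot('side','side2');shot('top','top2')
for n in('side','top'):
  for d in env.place_of('dabba',n)[:1]: print(n,d['conf'],d['pixel'],toz(n,d['pixel'],43))
E
```

```text
side 0.73 [385.8, 239.0] [539.1280604 -52.7006555  43.       ]
top 0.74 [379.1, 248.4] [545.68734665 -44.07830545  43.        ]
```

View pics/top2.png

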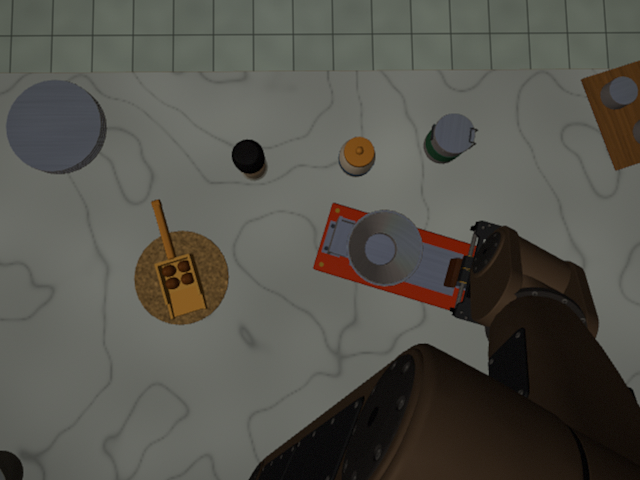

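Request:
{"method": "drive_tool", "body": {
  "commands": [
    {"dx":2,"dy":5,"dz":0,"yaw":0},
    {"dx":1,"dy":4,"dz":0,"yaw":0},
    {"dx":1,"dy":4,"dz":0,"yaw":0},
    {"dx":0,"dy":0,"dz":0,"yaw":0}
  ]
}}

```text
t: 4.58
eef_pos: [497.1, -196.7, 64.6]
tcp_rot: [-3.141, -0.0, 1.278]
ft_force: [0.7, -0.1, -0.4]
opening: 0.007
```

Request:
{"method": "drive_tool", "body": {
  "commands": [
    {"dx":1,"dy":3,"dz":0,"yaw":0},
    {"dx":1,"dy":3,"dz":0,"yaw":0},
    {"dx":0,"dy":0,"dz":0,"yaw":0}
  ]
}}

```text
t: 4.83
eef_pos: [498.2, -193.4, 64.7]
tcp_rot: [-3.141, 0.003, 1.28]
ft_force: [-11.5, -22.4, 0.6]
opening: 0.001
```

Request:
{"method": "drive_tool", "body": {
  "commands": [
    {"dx":0,"dy":1,"dz":0,"yaw":0},
    {"dx":0,"dy":0,"dz":0,"yaw":0},
    {"dx":0,"dy":0,"dz":0,"yaw":0},
    {"dx":0,"dy":0,"dz":0,"yaw":0}
  ]
}}

```text
t: 5.17
eef_pos: [498.2, -193.3, 64.7]
tcp_rot: [3.141, 0.004, 1.279]
ft_force: [-12.1, -27.5, -1.3]
opening: 0.005
```

Request:
{"method": "drive_tool", "body": {
  "commands": [
    {"dx":-4,"dy":-14,"dz":0,"yaw":0},
    {"dx":-7,"dy":-23,"dz":0,"yaw":0},
    {"dx":0,"dy":0,"dz":38,"yaw":0},
    {"dx":0,"dy":0,"dz":38,"yaw":0},
    {"dx":0,"dy":0,"dz":38,"yaw":-6}
  ]
}}

```text
t: 5.58
eef_pos: [487.3, -227.2, 179.6]
tcp_rot: [-3.139, -0.001, 1.174]
ft_force: [0.3, 0.3, 0.4]
opening: 0.005
```

Request:
{"method": "drive_tool", "body": {
  "commands": [
    {"dx":0,"dy":0,"dz":38,"yaw":-6},
    {"dx":0,"dy":0,"dz":38,"yaw":-6},
    {"dx":0,"dy":10,"dz":38,"yaw":-7},
    {"dx":0,"dy":38,"dz":0,"yaw":-7},
    {"dx":0,"dy":40,"dz":0,"yaw":-7}
  ],
  "grip": 0.7
}}

```text
t: 6.0
eef_pos: [488.3, -141.6, 294.5]
tcp_rot: [3.139, -0.002, 0.597]
ft_force: [1.1, -0.3, -1.3]
opening: 0.298
```

```bash
python3 - <<'E'
from h import *
s=env.state();print(s['t'],s['eef_pos'],np.degrees(s['tcp_rot']))
shot('side','side3');shot('top','top3')
for q in('dabba','scoop','scoop_lip','scoop_grip'):
 for n in('side','top'):
  for d in env.place_of(q,n)[:2]: print(q,n,d['conf'],d['pixel'],toz(n,d['pixel'],{'dabba':43,'scoop':6,'scoop_lip':21.5,'scoop_grip':37}[q]))
E
```

```text
6.0 [ 488.28867058 -141.5848126   294.51141496] [ 1.79827365e+02 -1.18509517e-01  3.41853805e+01]
dabba side 0.59 [377.2, 245.6] [542.60097865 -26.7844606   43.        ]
dabba side 0.59 [310.6, 428.0] [409.45033018 362.91971221  43.        ]
dabba top 0.72 [374.3, 250.6] [541.28358198 -33.96280539  43.        ]
scoop side 0.91 [273.8, 420.9] [477.21383585 370.37100107   6.        ]
scoop top 0.73 [182.9, 286.0] [474.28308794 369.87484739   6.        ]
scoop_lip side 0.76 [309.3, 426.1] [421.05624999 351.88813385  21.5       ]
scoop_lip top 0.63 [187.9, 306.7] [431.70125514 355.19628873  21.5       ]
scoop_grip side 0.9 [215.3, 392.5] [569.72587236 399.16721094  37.        ]
scoop_grip side 0.54 [384.4, 197.2] [ 615.48542292 -169.7219744    37.        ]
scoop_grip top 0.89 [169.0, 240.8] [568.72017691 390.9942564   37.        ]
scoop_grip top 0.74 [187.4, 280.5] [486.24186094 352.63761272  37.        ]
```

View pics/side3.png

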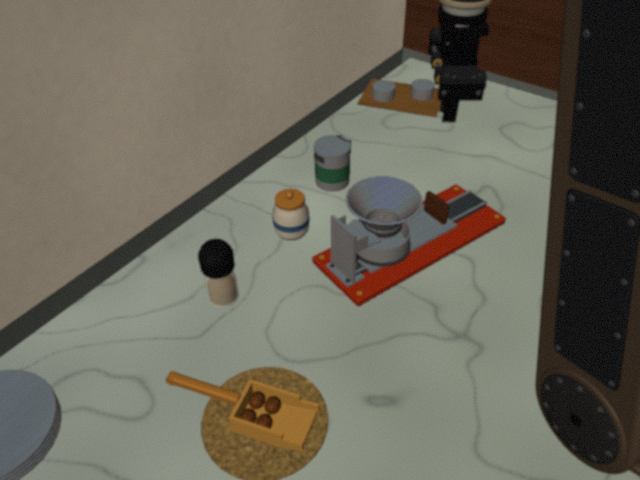

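Request:
{"method": "drive_tool", "body": {
  "commands": [
    {"dx":5,"dy":39,"dz":0,"yaw":-6},
    {"dx":5,"dy":40,"dz":0,"yaw":-6},
    {"dx":5,"dy":40,"dz":0,"yaw":-6},
    {"dx":5,"dy":40,"dz":0,"yaw":-0.5},
    {"dx":5,"dy":40,"dz":0,"yaw":0}
  ]
}}

```text
t: 6.92
eef_pos: [513.1, 57.6, 292.6]
tcp_rot: [3.142, 0.0, 0.282]
ft_force: [1.0, -0.0, 0.4]
opening: 0.699
```

Request:
{"method": "drive_tool", "body": {
  "commands": [
    {"dx":5,"dy":40,"dz":0,"yaw":0},
    {"dx":5,"dy":40,"dz":0,"yaw":0},
    {"dx":5,"dy":40,"dz":0,"yaw":0},
    {"dx":5,"dy":40,"dz":0,"yaw":0},
    {"dx":5,"dy":40,"dz":0,"yaw":0}
  ]
}}

```text
t: 7.33
eef_pos: [538.2, 258.0, 292.5]
tcp_rot: [3.141, 0.0, 0.284]
ft_force: [1.1, -1.2, 1.3]
opening: 0.7
```

Request:
{"method": "drive_tool", "body": {
  "commands": [
    {"dx":10,"dy":38,"dz":0,"yaw":0},
    {"dx":5,"dy":38,"dz":0,"yaw":0},
    {"dx":5,"dy":30,"dz":-20,"yaw":0},
    {"dx":0,"dy":20,"dz":-35,"yaw":0},
    {"dx":0,"dy":10,"dz":-35,"yaw":0}
  ]
}}

```text
t: 7.75
eef_pos: [558.4, 394.7, 201.5]
tcp_rot: [-3.141, -0.002, 0.285]
ft_force: [0.1, 0.1, -0.3]
opening: 0.701
```

Request:
{"method": "drive_tool", "body": {
  "commands": [
    {"dx":0,"dy":-2,"dz":-38,"yaw":0},
    {"dx":0,"dy":-1,"dz":-38,"yaw":0},
    {"dx":0,"dy":0,"dz":-38,"yaw":0},
    {"dx":0,"dy":0,"dz":-28,"yaw":0},
    {"dx":0,"dy":0,"dz":0,"yaw":0}
  ]
}}

```text
t: 8.17
eef_pos: [555.9, 387.4, 54.3]
tcp_rot: [3.139, 0.009, 0.283]
ft_force: [-0.6, 0.6, -0.6]
opening: 0.705
```

```bash
python3 - <<'E'
from h import *
s=env.state();print(s['t'],s['eef_pos'],np.degrees(s['tcp_rot']))
a=shot('side','side4');b=shot('top','top4')
a=cv2.resize(a[330:480,130:380],None,fx=2.2,fy=2.2);b=cv2.resize(b[170:340,100:350],None,fx=2.2,fy=2.2)
c=np.zeros((max(a.shape[0],b.shape[0]),0,3))
w=np.vstack([a[:,:,::-1][:300],b[:,:,::-1][:300]]);cv2.imwrite('pics/c4.png',w)
E
```

```text
8.1667 [555.9172281  387.39904476  54.32497371] [179.86954088   0.54120834  16.23649908]
```

View pics/c4.png

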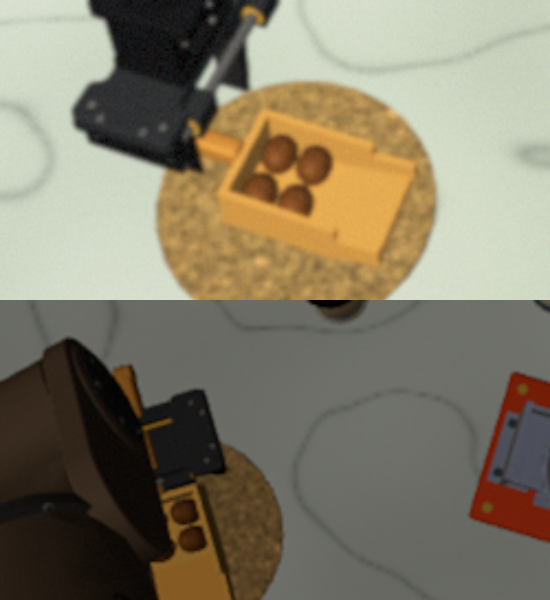

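Request:
{"method": "drive_tool", "body": {
  "commands": [
    {"dx":0,"dy":0,"dz":-15,"yaw":0},
    {"dx":0,"dy":0,"dz":0,"yaw":0}
  ]
}}

```text
t: 8.43
eef_pos: [558.6, 389.4, 46.5]
tcp_rot: [-3.141, -0.001, 0.284]
ft_force: [0.0, 0.0, -0.3]
opening: 0.701
```

Request:
{"method": "drive_tool", "body": {
  "commands": [
    {"dx":0,"dy":2,"dz":-15,"yaw":0},
    {"dx":0,"dy":0,"dz":-13,"yaw":0},
    {"dx":0,"dy":0,"dz":0,"yaw":0}
  ]
}}

```text
t: 8.68
eef_pos: [557.2, 391.0, 15.7]
tcp_rot: [3.141, 0.003, 0.284]
ft_force: [-0.2, -0.0, -0.0]
opening: 0.701
```

```bash
cat > crop.py <<'E'
from h import *
import sys
def crop(name,n,x0,y0,x1,y1,f):
    a=shot(n,name+'_full');cv2.imwrite(f'pics/{name}.png',cv2.resize(a[y0:y1,x0:x1,::-1],None,fx=f,fy=f,interpolation=cv2.INTER_CUBIC))
crop(sys.argv[1],sys.argv[2],*map(int,sys.argv[3:7]),float(sys.argv[7]))
E
python3 crop.py c5 side 130 330 380 480 3
```

```text
(no output)
```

View pics/c5.png

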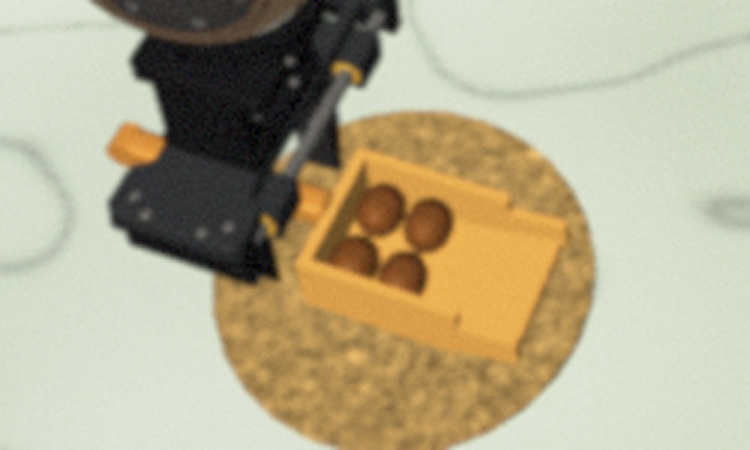

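Request:
{"method": "drive_tool", "body": {
  "commands": [
    {"dx":0,"dy":0,"dz":2,"yaw":0},
    {"dx":0,"dy":0,"dz":0,"yaw":0},
    {"dx":0,"dy":0,"dz":0,"yaw":0},
    {"dx":0,"dy":0,"dz":0,"yaw":0},
    {"dx":0,"dy":0,"dz":0,"yaw":0}
  ],
  "grip": 0.25
}}

```text
t: 9.15
eef_pos: [558.2, 391.4, 20.0]
tcp_rot: [3.142, -0.0, 0.284]
ft_force: [0.4, 0.6, -0.1]
opening: 0.408
```

Request:
{"method": "drive_tool", "body": {
  "commands": [
    {"dx":0,"dy":0,"dz":0,"yaw":0},
    {"dx":0,"dy":0,"dz":0,"yaw":0},
    {"dx":0,"dy":0,"dz":0,"yaw":0},
    {"dx":0,"dy":0,"dz":0,"yaw":0}
  ],
  "grip": 0
}}

```text
t: 9.48
eef_pos: [558.0, 391.4, 19.7]
tcp_rot: [3.141, 0.0, 0.284]
ft_force: [-0.3, 0.6, 0.9]
opening: 0.166
```

Gripped (16 mm). Lift a little and see whether it stays level.

Request:
{"method": "drive_tool", "body": {
  "commands": [
    {"dx":0,"dy":0,"dz":3,"yaw":0},
    {"dx":0,"dy":0,"dz":6,"yaw":0},
    {"dx":0,"dy":0,"dz":6,"yaw":0},
    {"dx":0,"dy":0,"dz":3,"yaw":0},
    {"dx":0,"dy":0,"dz":0,"yaw":0}
  ]
}}

```text
t: 9.9
eef_pos: [558.5, 391.6, 38.9]
tcp_rot: [-3.141, -0.002, 0.284]
ft_force: [0.4, 1.6, -1.6]
opening: 0.166
```

```bash
python3 crop.py c6 side 130 330 380 480 3
python3 -c "
from h import *
print(env.state()['moment'],env.state()['t'])"
```

```text
[-0.02194127 -0.11554008  0.00960377] 9.95
```

View pics/c6.png

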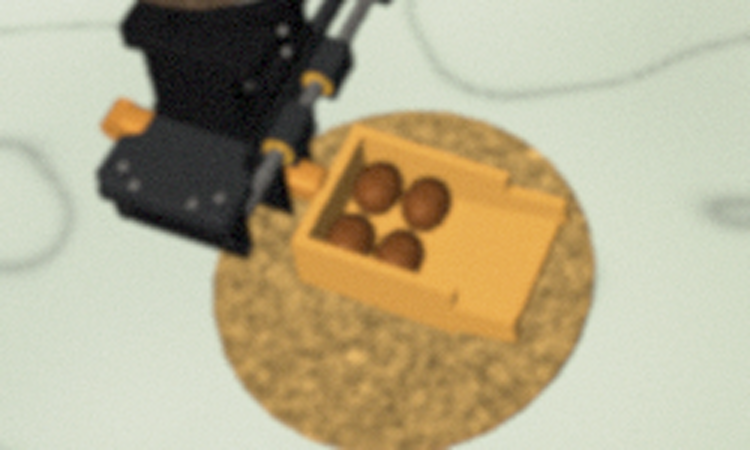

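Request:
{"method": "drive_tool", "body": {
  "commands": [
    {"dx":0,"dy":0,"dz":6,"yaw":0},
    {"dx":0,"dy":0,"dz":10,"yaw":0},
    {"dx":0,"dy":0,"dz":14,"yaw":0},
    {"dx":0,"dy":0,"dz":17,"yaw":0},
    {"dx":0,"dy":0,"dz":20,"yaw":0}
  ]
}}

```text
t: 10.37
eef_pos: [557.8, 391.2, 105.4]
tcp_rot: [3.141, 0.001, 0.284]
ft_force: [-0.3, 0.4, -0.5]
opening: 0.169
```

Request:
{"method": "drive_tool", "body": {
  "commands": [
    {"dx":0,"dy":0,"dz":22,"yaw":0},
    {"dx":0,"dy":0,"dz":22,"yaw":0},
    {"dx":0,"dy":0,"dz":20,"yaw":0},
    {"dx":0,"dy":0,"dz":16,"yaw":0},
    {"dx":0,"dy":0,"dz":12,"yaw":0}
  ]
}}

```text
t: 10.78
eef_pos: [558.2, 391.5, 199.3]
tcp_rot: [-3.141, -0.002, 0.284]
ft_force: [-0.0, 0.0, -2.3]
opening: 0.167
```

```bash
python3 - <<'E'
from h import *
s=env.state();print(s['t'],s['eef_pos'],s['moment'],s['ft_force'])
im=cv2.imread('pics/top2.png')
for c,col in (((543,-37),(0,0,255)),((548,-38),(0,255,0)),((538,-36),(255,0,0))):
  for r in (65,):
    P=np.array([proj('top',[c[0]+r*np.cos(a),c[1]+r*np.sin(a),155]) for a in np.linspace(0,6.28,60)])
    f=6; 
    if col==(0,0,255): big=cv2.resize(im[195:300,330:440],None,fx=f,fy=f,interpolation=cv2.INTER_CUBIC)
    cv2.polylines(big,[np.round((P-[330,195]+.5)*f).astype(int)],True,col,1)
cv2.imwrite('pics/fun.png',big)
im=cv2.imread('pics/side3.png')
for c,col in (((543,-37),(0,0,255)),((548,-38),(0,255,0)),((538,-36),(255,0,0))):
    P=np.array([proj('side',[c[0]+65*np.cos(a),c[1]+65*np.sin(a),155]) for a in np.linspace(0,6.28,60)])
    if col==(0,0,255): big=cv2.resize(im[165:275,330:440],None,fx=f,fy=f,interpolation=cv2.INTER_CUBIC)
    cv2.polylines(big,[np.round((P-[330,165]+.5)*f).astype(int)],True,col,1)
cv2.imwrite('pics/fun2.png',big[:600])
E
python3 crop.py c7 side 100 200 400 400 2.5
```

```text
10.7833 [558.24120168 391.53764083 199.26752743] [ 0.05143561 -0.06296643 -0.01772982] [-0.02080028  0.03481566 -2.34171104]
```

View pics/fun.png

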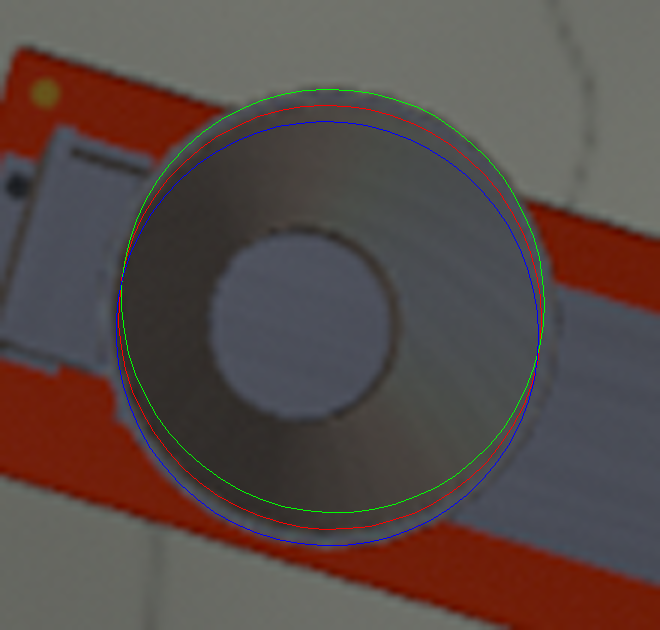

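View pics/fun2.png

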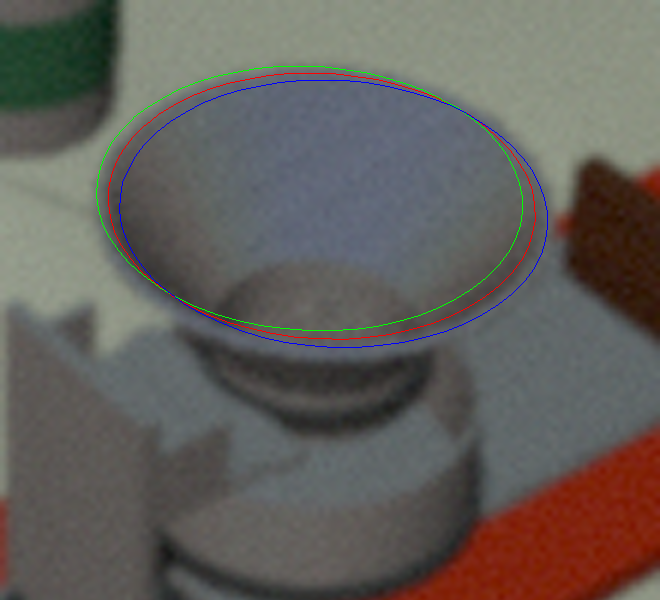

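View pics/c7.png

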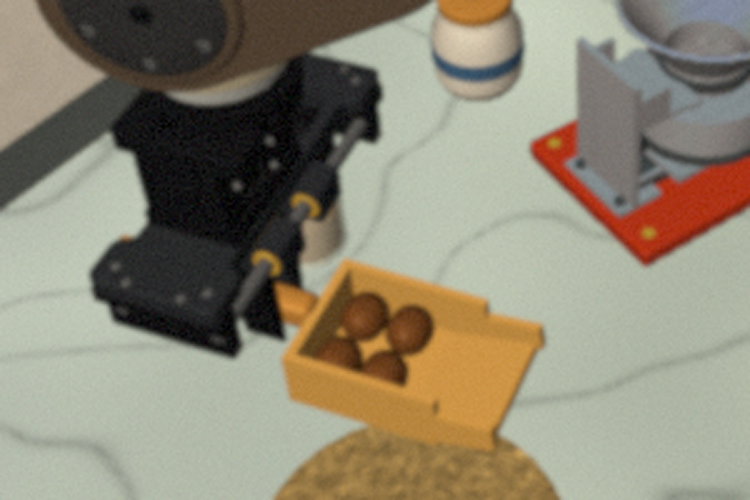

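```bash
python3 - <<'E'
from h import *
from scipy.optimize import least_squares
G=np.array([558.2,391.5]);
def pt(p,g,th,zg,yaw,c):
    x,y,z=c; x+=g; z-=31
    X= x*np.cos(th)+z*np.sin(th); Z=-x*np.sin(th)+z*np.cos(th)
    f=np.array([-np.cos(yaw),-np.sin(yaw)]); l=np.array([-f[1],f[0]])
    q=G+X*f+y*l; return [q[0],q[1],zg+Z]
# y: left of front dir. front=-x => left = -y world; 
mod=[(-57,-37,36),(-57,37,36),(58,-37,15.5)]
pix=[(214.8,342),(240,304.8),(296,378)]
for px in [pix]:
  def r(v):
    return np.concatenate([(proj('side',pt(None,v[0],v[1],v[2],.284,m))-p) for m,p in zip(mod,px)]+[[(v[2]-216.6)/3]])
  s=least_squares(r,[85,0,216]);print(s.x,s.fun)
E
python3 - <<'E'
import cv2
a=cv2.imread('pics/c7_full.png')
cv2.imwrite('pics/c7b.png',cv2.resize(a[290:390,200:330],None,fx=6,fy=6,interpolation=cv2.INTER_CUBIC))
E
```

```text
[8.71992305e+01 1.91673182e-02 2.15294895e+02] [-0.17024879  1.24244923 -0.56158311 -1.71118387  0.65909983  0.26931781
 -0.43503504]
```

View pics/c7b.png

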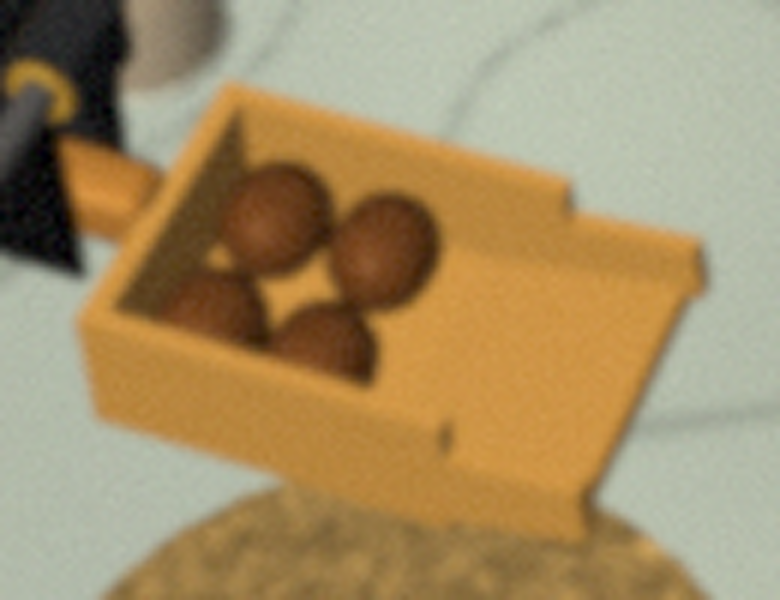

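Request:
{"method": "drive_tool", "body": {
  "commands": [
    {"dx":1,"dy":-5,"dz":0,"yaw":0},
    {"dx":2,"dy":-10,"dz":0,"yaw":0},
    {"dx":4,"dy":-15,"dz":0,"yaw":0},
    {"dx":5,"dy":-20,"dz":0,"yaw":0},
    {"dx":6,"dy":-24,"dz":0,"yaw":0}
  ]
}}

```text
t: 11.25
eef_pos: [575.8, 315.8, 195.4]
tcp_rot: [3.141, 0.002, 0.285]
ft_force: [0.8, -0.0, -1.8]
opening: 0.167
```

Request:
{"method": "drive_tool", "body": {
  "commands": [
    {"dx":6,"dy":-26,"dz":0,"yaw":0},
    {"dx":6,"dy":-26,"dz":0,"yaw":0},
    {"dx":7,"dy":-26,"dz":0,"yaw":0},
    {"dx":6,"dy":-26,"dz":0,"yaw":0},
    {"dx":6,"dy":-26,"dz":0,"yaw":0}
  ]
}}

```text
t: 11.67
eef_pos: [606.9, 184.5, 195.6]
tcp_rot: [3.142, 0.002, 0.283]
ft_force: [-0.0, 0.3, -1.1]
opening: 0.169
```

Request:
{"method": "drive_tool", "body": {
  "commands": [
    {"dx":6,"dy":-26,"dz":0,"yaw":0},
    {"dx":6,"dy":-26,"dz":0,"yaw":0},
    {"dx":7,"dy":-26,"dz":0,"yaw":0},
    {"dx":6,"dy":-26,"dz":0,"yaw":0},
    {"dx":6,"dy":-26,"dz":0,"yaw":0}
  ]
}}

```text
t: 12.08
eef_pos: [637.6, 54.6, 195.6]
tcp_rot: [-3.141, 0.002, 0.283]
ft_force: [0.6, 0.2, -1.8]
opening: 0.167
```

Request:
{"method": "drive_tool", "body": {
  "commands": [
    {"dx":5,"dy":-22,"dz":0,"yaw":0},
    {"dx":4,"dy":-17,"dz":0,"yaw":0},
    {"dx":3,"dy":-12,"dz":0,"yaw":0},
    {"dx":3,"dy":-8,"dz":0,"yaw":0},
    {"dx":2,"dy":-3,"dz":0,"yaw":0}
  ]
}}

```text
t: 12.5
eef_pos: [654.9, -6.2, 196.1]
tcp_rot: [-3.141, 0.001, 0.283]
ft_force: [0.3, 0.4, -1.4]
opening: 0.167
```

```bash
python3 - <<'E'
from h import *
M=[];F=[]
for i in range(6):
    a=shot('side' if i<3 else 'top','tmp%d'%i); s=env.state(); M.append(s['moment']);F.append(s['ft_force'])
print(s['t'],s['eef_pos'],np.round(np.array(M),3),np.mean(M,0),np.mean(F,0),s['qvel'])
for k,(n,b) in enumerate((('tmp2',(230,100,480,280)),('tmp5',(280,130,480,300)))):
  a=cv2.imread(f'pics/{n}.png')[b[1]:b[3],b[0]:b[2]];cv2.imwrite(f'pics/d{k}.png',cv2.resize(a,None,fx=3,fy=3,interpolation=cv2.INTER_CUBIC))
E
```

```text
12.8 [654.8726492   -3.68829703 196.67176332] [[ 0.042 -0.053  0.01 ]
 [ 0.024 -0.084 -0.003]
 [ 0.063 -0.018 -0.02 ]
 [ 0.026 -0.063  0.007]
 [ 0.022 -0.036  0.003]
 [-0.021 -0.056 -0.011]] [ 0.02590611 -0.05160999 -0.0023527 ] [ 0.20927264  0.1496064  -1.77345594] [-2.71415712e-05 -2.14700818e-03 -3.16150811e-04 -1.48600394e-03
  5.71471741e-04 -1.03893500e-03]
```

View pics/d0.png

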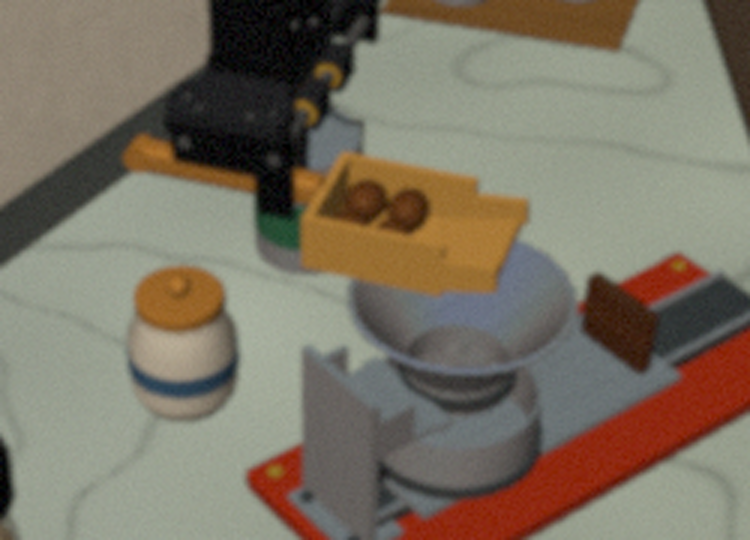

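View pics/d1.png

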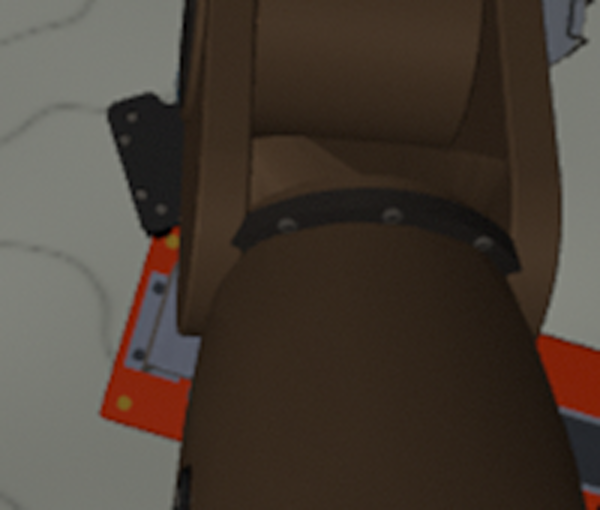

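Request:
{"method": "drive_tool", "body": {
  "commands": [
    {"dx":-1,"dy":5,"dz":0,"yaw":0},
    {"dx":-2,"dy":10,"dz":0,"yaw":0},
    {"dx":-4,"dy":15,"dz":0,"yaw":0},
    {"dx":-5,"dy":20,"dz":0,"yaw":0},
    {"dx":-6,"dy":24,"dz":0,"yaw":0}
  ]
}}

```text
t: 13.22
eef_pos: [636.5, 70.9, 196.7]
tcp_rot: [3.142, -0.0, 0.284]
ft_force: [0.3, 0.2, -1.2]
opening: 0.166
```

Request:
{"method": "drive_tool", "body": {
  "commands": [
    {"dx":-6,"dy":26,"dz":0,"yaw":0},
    {"dx":-6,"dy":26,"dz":0,"yaw":0},
    {"dx":-7,"dy":26,"dz":0,"yaw":0},
    {"dx":-6,"dy":26,"dz":0,"yaw":0},
    {"dx":-6,"dy":26,"dz":0,"yaw":0}
  ]
}}

```text
t: 13.63
eef_pos: [604.7, 202.1, 196.9]
tcp_rot: [-3.142, -0.0, 0.285]
ft_force: [-0.0, 0.7, -1.4]
opening: 0.163
```

Request:
{"method": "drive_tool", "body": {
  "commands": [
    {"dx":-6,"dy":26,"dz":0,"yaw":0},
    {"dx":-6,"dy":26,"dz":0,"yaw":0},
    {"dx":-7,"dy":26,"dz":0,"yaw":0},
    {"dx":-6,"dy":26,"dz":0,"yaw":0},
    {"dx":-6,"dy":26,"dz":0,"yaw":0}
  ]
}}

```text
t: 14.05
eef_pos: [573.3, 332.0, 196.8]
tcp_rot: [-3.142, 0.0, 0.285]
ft_force: [0.2, -0.6, -0.6]
opening: 0.168
```

Request:
{"method": "drive_tool", "body": {
  "commands": [
    {"dx":-5,"dy":22,"dz":-3,"yaw":0},
    {"dx":-4,"dy":17,"dz":-6,"yaw":0},
    {"dx":-3,"dy":12,"dz":-10,"yaw":0},
    {"dx":-3,"dy":7,"dz":-14,"yaw":0},
    {"dx":-2,"dy":3,"dz":-18,"yaw":0}
  ]
}}

```text
t: 14.47
eef_pos: [556.9, 392.5, 145.5]
tcp_rot: [-3.141, -0.001, 0.286]
ft_force: [0.2, 0.2, -2.2]
opening: 0.169
```

Request:
{"method": "drive_tool", "body": {
  "commands": [
    {"dx":0,"dy":0,"dz":-20,"yaw":0},
    {"dx":0,"dy":0,"dz":-20,"yaw":0},
    {"dx":0,"dy":0,"dz":-20,"yaw":0},
    {"dx":0,"dy":0,"dz":-18,"yaw":0},
    {"dx":0,"dy":0,"dz":-14,"yaw":0}
  ]
}}

```text
t: 14.88
eef_pos: [556.7, 390.6, 51.6]
tcp_rot: [3.141, 0.002, 0.284]
ft_force: [-0.2, 0.5, -1.7]
opening: 0.166
```

Request:
{"method": "drive_tool", "body": {
  "commands": [
    {"dx":0,"dy":0,"dz":-10,"yaw":0},
    {"dx":0,"dy":0,"dz":-8,"yaw":0},
    {"dx":0,"dy":0,"dz":-6,"yaw":0},
    {"dx":0,"dy":0,"dz":-2,"yaw":0},
    {"dx":0,"dy":0,"dz":0,"yaw":0}
  ]
}}

```text
t: 15.3
eef_pos: [557.9, 390.5, 27.6]
tcp_rot: [3.142, 0.0, 0.284]
ft_force: [-0.7, 0.4, -1.1]
opening: 0.165
```

Request:
{"method": "drive_tool", "body": {
  "commands": [
    {"dx":0,"dy":0,"dz":-4,"yaw":0},
    {"dx":0,"dy":0,"dz":-3,"yaw":0},
    {"dx":0,"dy":0,"dz":-1,"yaw":0},
    {"dx":0,"dy":0,"dz":0,"yaw":0}
  ]
}}

```text
t: 15.63
eef_pos: [558.1, 390.4, 19.8]
tcp_rot: [3.142, -0.0, 0.284]
ft_force: [-0.6, 0.2, -0.5]
opening: 0.165
```

Request:
{"method": "drive_tool", "body": {
  "commands": [
    {"dx":0,"dy":0,"dz":0,"yaw":0},
    {"dx":0,"dy":0,"dz":0,"yaw":0},
    {"dx":0,"dy":0,"dz":15,"yaw":0},
    {"dx":0,"dy":0,"dz":35,"yaw":0},
    {"dx":0,"dy":0,"dz":35,"yaw":0}
  ],
  "grip": 1
}}

```text
t: 16.05
eef_pos: [557.4, 390.0, 104.6]
tcp_rot: [3.141, 0.003, 0.284]
ft_force: [-0.2, 0.3, -0.8]
opening: 0.464
```

Request:
{"method": "drive_tool", "body": {
  "commands": [
    {"dx":30,"dy":8,"dz":38,"yaw":0},
    {"dx":35,"dy":10,"dz":0,"yaw":0},
    {"dx":10,"dy":3,"dz":0,"yaw":0}
  ]
}}

```text
t: 16.3
eef_pos: [632.5, 411.2, 140.4]
tcp_rot: [-3.14, -0.007, 0.283]
ft_force: [0.2, 1.1, -1.5]
opening: 0.675
```

```bash
python3 crop.py c8 side 130 330 380 480 3;python3 crop.py c9 top 110 170 290 330 3.5
```

```text
(no output)
```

View pics/c8.png

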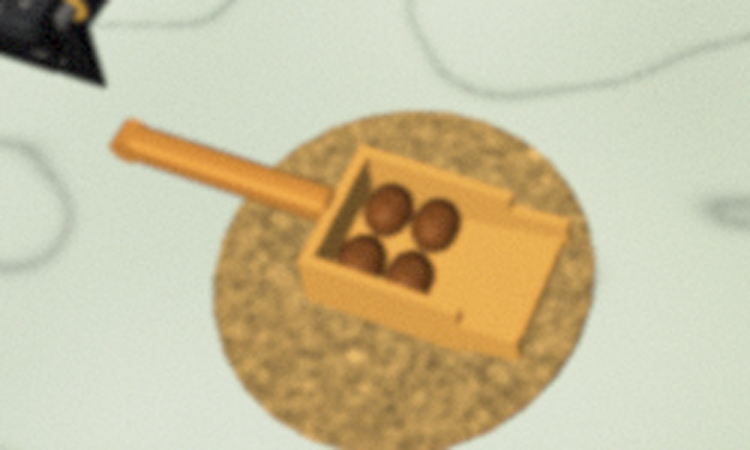

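View pics/c9.png

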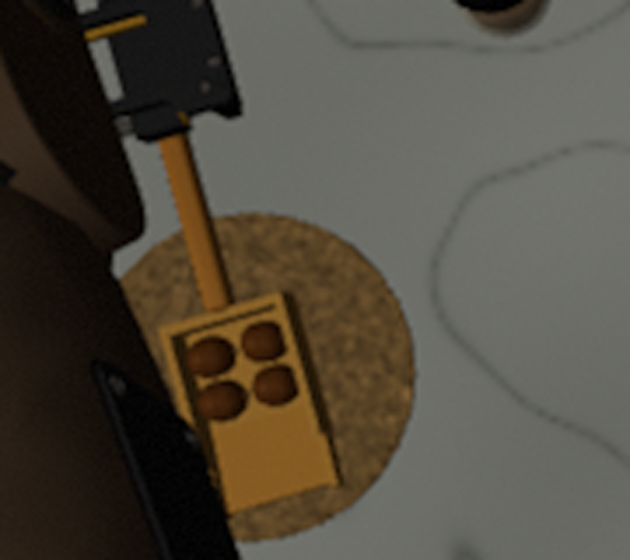

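```bash
python3 - <<'E'
from h import *
np.set_printoptions(precision=1,suppress=True)
a=toz('side',(251.7,379.3),42);b=toz('side',(230.7,416),42);n=toz('side',(300.7,394.3),42)
print('side heel',a,b,(a+b)/2,np.linalg.norm(a-b),'notch',n,np.linalg.norm(n-a), np.degrees(np.arctan2(*(a-n)[1::-1])))
a=toz('top',(191.4,253.4),42);b=toz('top',(156.6,263.4),42);n=toz('top',(202,293.7),42)
print('top heel',a,b,(a+b)/2,np.linalg.norm(a-b),'notch',n,np.linalg.norm(n-a),np.degrees(np.arctan2(*(a-n)[1::-1])))
l=(toz('top',(206.6,308.3),22)+toz('top',(175.1,316.9),22))/2;print('lip',l)
print(env.state()['eef_pos'])
E
```

```text
side heel [537.  349.5  42. ] [519.3 417.4  42. ] [528.1 383.4  42. ] 70.25337601384074 notch [457.2 325.5  42. ] 83.34392272877652 16.687867807372196
top heel [541.7 343.5  42. ] [522.3 414.4  42. ] [532.  378.9  42. ] 73.45912106874425 notch [458.9 321.5  42. ] 85.59756524224704 14.872080272547434
lip [419.5 348.9  22. ]
[629.9 410.2 136.9]
```

Request:
{"method": "drive_tool", "body": {
  "commands": [
    {"dx":-34,"dy":-10,"dz":0,"yaw":0},
    {"dx":-34,"dy":-10,"dz":0,"yaw":0},
    {"dx":-34,"dy":-10,"dz":0,"yaw":0},
    {"dx":-34,"dy":-9,"dz":0,"yaw":0},
    {"dx":-33,"dy":-9,"dz":0,"yaw":0}
  ]
}}

```text
t: 16.82
eef_pos: [456.4, 361.0, 136.7]
tcp_rot: [3.141, 0.001, 0.284]
ft_force: [0.3, 0.0, -0.0]
opening: 0.995
```

Request:
{"method": "drive_tool", "body": {
  "commands": [
    {"dx":0,"dy":0,"dz":-30,"yaw":0},
    {"dx":0,"dy":0,"dz":-30,"yaw":0},
    {"dx":0,"dy":0,"dz":0,"yaw":0},
    {"dx":0,"dy":0,"dz":0,"yaw":0}
  ]
}}

```text
t: 17.15
eef_pos: [458.3, 361.7, 76.4]
tcp_rot: [3.141, 0.003, 0.284]
ft_force: [-0.1, -0.1, 0.1]
opening: 0.997
```

```bash
python3 crop.py c10 side 130 330 380 480 3;python3 crop.py c11 top 110 170 290 330 3.5
```

```text
(no output)
```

View pics/c10.png

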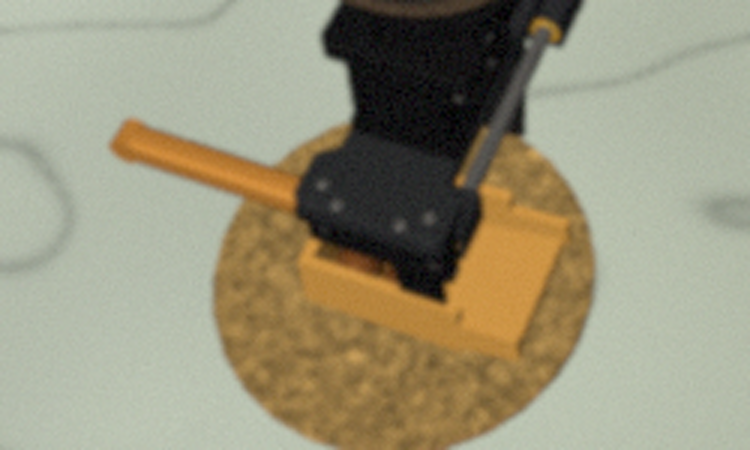

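Request:
{"method": "drive_tool", "body": {
  "commands": [
    {"dx":3,"dy":0,"dz":-20,"yaw":0},
    {"dx":0,"dy":0,"dz":-15,"yaw":0},
    {"dx":0,"dy":0,"dz":-13,"yaw":0},
    {"dx":0,"dy":0,"dz":0,"yaw":0},
    {"dx":0,"dy":0,"dz":0,"yaw":0}
  ]
}}

```text
t: 17.67
eef_pos: [462.9, 362.4, 29.8]
tcp_rot: [-3.142, -0.0, 0.284]
ft_force: [0.0, -0.3, 0.6]
opening: 0.998
```

```bash
python3 crop.py c12 side 130 330 380 480 3
```

```text
(no output)
```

View pics/c12.png

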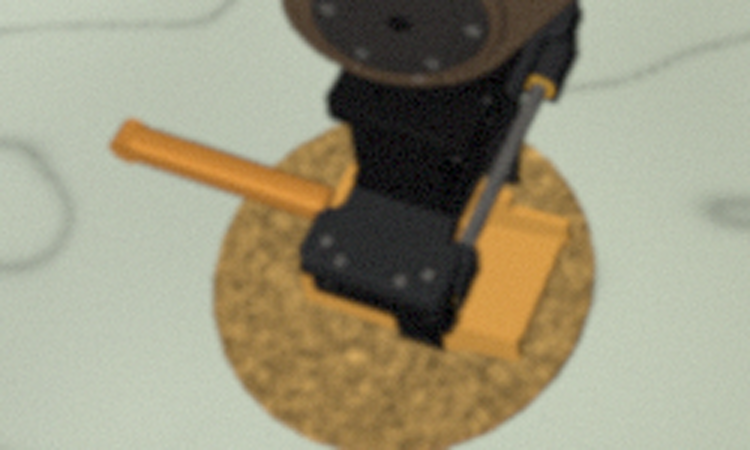

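Request:
{"method": "drive_tool", "body": {
  "commands": [
    {"dx":-1,"dy":0,"dz":-7,"yaw":0},
    {"dx":0,"dy":0,"dz":-5,"yaw":0},
    {"dx":0,"dy":0,"dz":0,"yaw":0}
  ]
}}

```text
t: 17.97
eef_pos: [461.2, 362.1, 16.5]
tcp_rot: [3.141, 0.001, 0.284]
ft_force: [-0.2, -0.4, 0.1]
opening: 1.0
```

Request:
{"method": "drive_tool", "body": {
  "commands": [
    {"dx":0,"dy":0,"dz":0,"yaw":0},
    {"dx":0,"dy":0,"dz":0,"yaw":0},
    {"dx":0,"dy":0,"dz":0,"yaw":0},
    {"dx":0,"dy":0,"dz":0,"yaw":0},
    {"dx":0,"dy":0,"dz":0,"yaw":0}
  ],
  "grip": 0.5
}}

```text
t: 18.38
eef_pos: [461.6, 362.3, 17.1]
tcp_rot: [-3.142, -0.0, 0.284]
ft_force: [0.5, 0.2, 0.8]
opening: 0.776
```

Request:
{"method": "drive_tool", "body": {
  "commands": [
    {"dx":0,"dy":0,"dz":0,"yaw":0},
    {"dx":0,"dy":0,"dz":3,"yaw":0},
    {"dx":0,"dy":0,"dz":6,"yaw":0},
    {"dx":0,"dy":0,"dz":8,"yaw":0},
    {"dx":0,"dy":0,"dz":5,"yaw":0}
  ],
  "grip": 0
}}

```text
t: 18.8
eef_pos: [461.7, 362.3, 40.1]
tcp_rot: [-3.141, -0.001, 0.284]
ft_force: [-0.2, 0.8, -1.8]
opening: 0.776
```

```bash
python3 crop.py c13 side 130 330 380 480 3
```

```text
(no output)
```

View pics/c13.png

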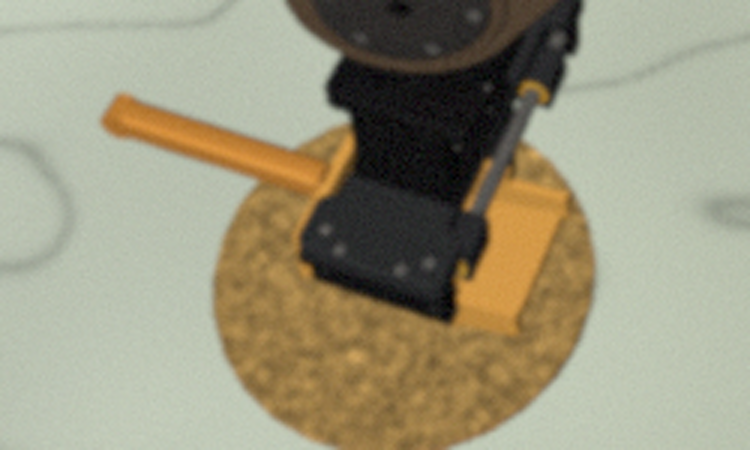

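Request:
{"method": "drive_tool", "body": {
  "commands": [
    {"dx":0,"dy":0,"dz":8,"yaw":0},
    {"dx":0,"dy":0,"dz":13,"yaw":0},
    {"dx":0,"dy":0,"dz":18,"yaw":0},
    {"dx":0,"dy":0,"dz":21,"yaw":0},
    {"dx":0,"dy":0,"dz":23,"yaw":0}
  ]
}}

```text
t: 19.27
eef_pos: [461.1, 361.9, 122.8]
tcp_rot: [3.141, 0.001, 0.284]
ft_force: [0.3, 0.2, -0.5]
opening: 0.777
```

Request:
{"method": "drive_tool", "body": {
  "commands": [
    {"dx":1,"dy":-4,"dz":22,"yaw":0},
    {"dx":3,"dy":-10,"dz":20,"yaw":0},
    {"dx":4,"dy":-15,"dz":15,"yaw":0},
    {"dx":5,"dy":-20,"dz":10,"yaw":0},
    {"dx":6,"dy":-24,"dz":4,"yaw":0}
  ]
}}

```text
t: 19.68
eef_pos: [480.7, 289.2, 195.1]
tcp_rot: [-3.141, -0.003, 0.285]
ft_force: [1.2, -0.4, -1.6]
opening: 0.776
```

Request:
{"method": "drive_tool", "body": {
  "commands": [
    {"dx":6,"dy":-26,"dz":0,"yaw":0},
    {"dx":7,"dy":-26,"dz":0,"yaw":0},
    {"dx":6,"dy":-26,"dz":0,"yaw":0},
    {"dx":7,"dy":-26,"dz":0,"yaw":0},
    {"dx":6,"dy":-26,"dz":0,"yaw":0}
  ]
}}

```text
t: 20.1
eef_pos: [512.6, 157.9, 193.5]
tcp_rot: [3.141, -0.0, 0.284]
ft_force: [0.5, -0.3, -1.6]
opening: 0.778
```

Request:
{"method": "drive_tool", "body": {
  "commands": [
    {"dx":7,"dy":-26,"dz":0,"yaw":0},
    {"dx":6,"dy":-26,"dz":0,"yaw":0},
    {"dx":7,"dy":-26,"dz":0,"yaw":0},
    {"dx":6,"dy":-24,"dz":0,"yaw":0},
    {"dx":6,"dy":-22,"dz":0,"yaw":0}
  ]
}}

```text
t: 20.52
eef_pos: [544.5, 33.7, 193.4]
tcp_rot: [3.141, -0.0, 0.284]
ft_force: [1.1, 1.0, -1.9]
opening: 0.777
```

Request:
{"method": "drive_tool", "body": {
  "commands": [
    {"dx":5,"dy":-20,"dz":0,"yaw":0},
    {"dx":4,"dy":-16,"dz":0,"yaw":0},
    {"dx":3,"dy":-12,"dz":0,"yaw":0},
    {"dx":2,"dy":-8,"dz":0,"yaw":0},
    {"dx":1,"dy":-4,"dz":0,"yaw":0}
  ]
}}

```text
t: 20.93
eef_pos: [559.6, -25.5, 193.1]
tcp_rot: [3.141, -0.0, 0.283]
ft_force: [0.2, -0.1, -1.0]
opening: 0.778
```

```bash
python3 crop.py c14 side 230 100 480 280 3; python3 -c "
from h import *
s=env.state();print(s['t'],s['eef_pos'],s['opening'])"
```

```text
20.9833 [559.65542506 -25.58626418 193.02603743] 0.775865424019745
```

View pics/c14.png

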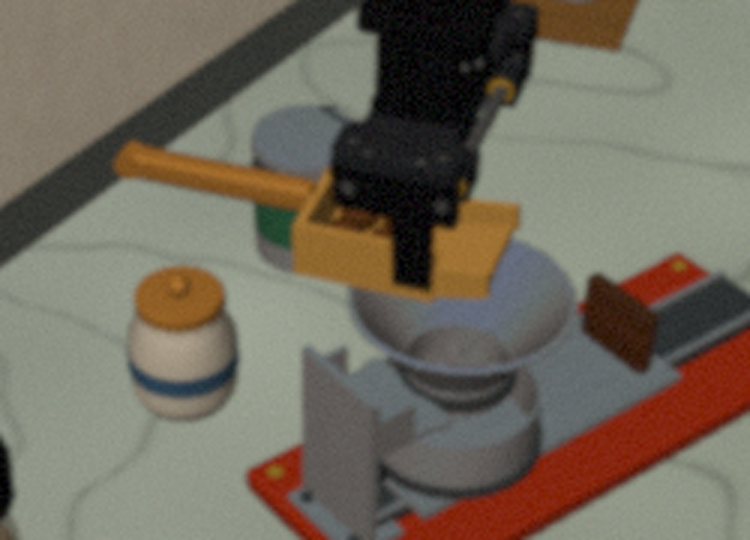

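Request:
{"method": "drive_tool", "body": {
  "commands": [
    {"dx":1,"dy":-4,"dz":-5,"yaw":0},
    {"dx":1,"dy":-3,"dz":-8,"yaw":0},
    {"dx":0,"dy":0,"dz":-6,"yaw":0},
    {"dx":0,"dy":0,"dz":-4,"yaw":0},
    {"dx":0,"dy":0,"dz":0,"yaw":0}
  ]
}}

```text
t: 21.4
eef_pos: [560.9, -31.4, 168.6]
tcp_rot: [-3.141, 0.002, 0.284]
ft_force: [0.5, 0.1, -1.4]
opening: 0.779
```

Request:
{"method": "drive_tool", "body": {
  "commands": [
    {"dx":0,"dy":0,"dz":-2,"yaw":0},
    {"dx":0,"dy":0,"dz":-2,"yaw":0},
    {"dx":0,"dy":0,"dz":-2,"yaw":0},
    {"dx":0,"dy":0,"dz":0,"yaw":0}
  ]
}}

```text
t: 21.73
eef_pos: [561.6, -31.7, 164.6]
tcp_rot: [3.141, -0.001, 0.284]
ft_force: [-3.6, 1.4, 4.4]
opening: 0.775
```

Contact with the rim. Continue down slowly.

Request:
{"method": "drive_tool", "body": {
  "commands": [
    {"dx":0,"dy":0,"dz":-2,"yaw":0},
    {"dx":0,"dy":0,"dz":-2,"yaw":0},
    {"dx":0,"dy":0,"dz":0,"yaw":0}
  ]
}}

```text
t: 21.98
eef_pos: [561.7, -31.8, 161.1]
tcp_rot: [3.141, -0.001, 0.284]
ft_force: [-4.2, -0.4, 9.7]
opening: 0.781
```

```bash
python3 crop.py c15 side 230 100 480 280 3
```

```text
(no output)
```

View pics/c15.png

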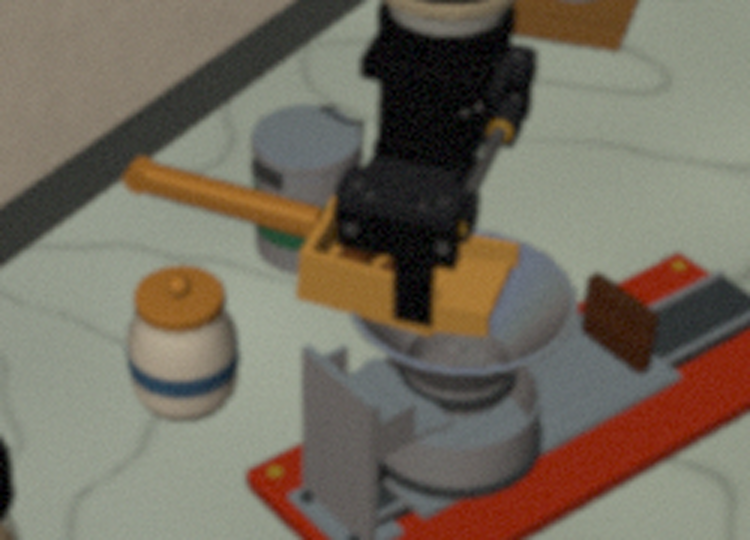

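Request:
{"method": "drive_tool", "body": {
  "commands": [
    {"dx":0,"dy":0,"dz":-2,"yaw":0},
    {"dx":0,"dy":0,"dz":-2,"yaw":0},
    {"dx":0,"dy":0,"dz":-2,"yaw":0},
    {"dx":0,"dy":0,"dz":0,"yaw":0}
  ]
}}

```text
t: 22.37
eef_pos: [561.5, -31.9, 155.1]
tcp_rot: [3.141, -0.001, 0.284]
ft_force: [-5.6, -0.4, 10.4]
opening: 0.78
```

```bash
python3 crop.py c16 side 230 100 480 280 3
```

```text
(no output)
```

View pics/c16.png

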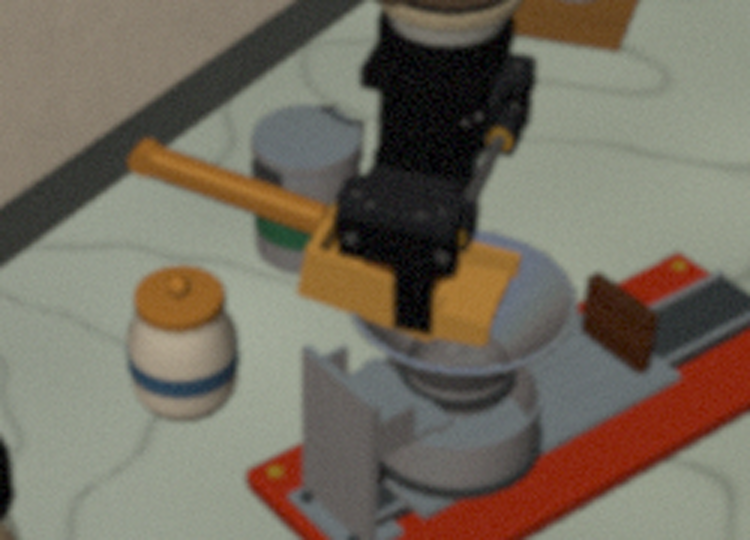

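Request:
{"method": "drive_tool", "body": {
  "commands": [
    {"dx":0,"dy":0,"dz":-2,"yaw":0},
    {"dx":0,"dy":0,"dz":-2,"yaw":0},
    {"dx":0,"dy":0,"dz":-2,"yaw":0},
    {"dx":0,"dy":0,"dz":0,"yaw":0}
  ]
}}

```text
t: 22.75
eef_pos: [561.6, -31.9, 149.1]
tcp_rot: [3.141, -0.001, 0.284]
ft_force: [-5.9, -0.4, 10.7]
opening: 0.777
```

```bash
python3 crop.py c17 side 230 100 480 280 3
```

```text
(no output)
```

View pics/c17.png

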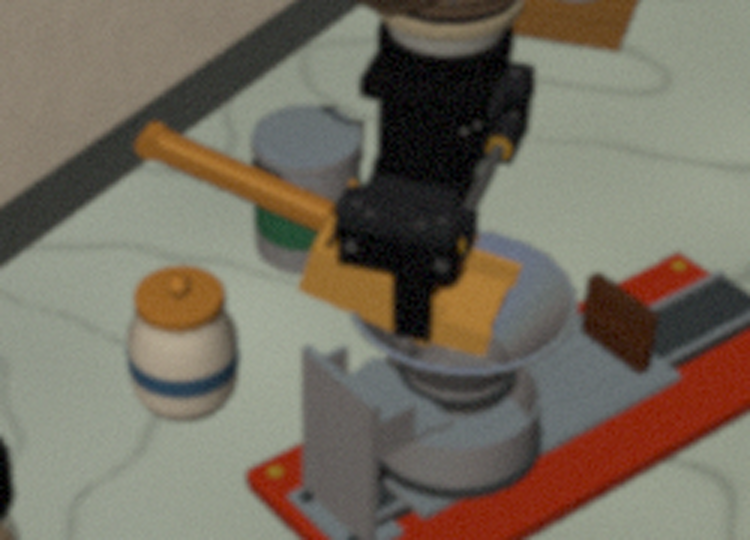

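Request:
{"method": "drive_tool", "body": {
  "commands": [
    {"dx":0,"dy":0,"dz":-2,"yaw":0},
    {"dx":0,"dy":0,"dz":-2,"yaw":0},
    {"dx":0,"dy":0,"dz":-1,"yaw":0},
    {"dx":0,"dy":0,"dz":0,"yaw":0}
  ]
}}

```text
t: 23.13
eef_pos: [561.8, -31.8, 144.3]
tcp_rot: [3.141, -0.002, 0.284]
ft_force: [-4.9, -0.6, 12.1]
opening: 0.777
```

```bash
python3 crop.py c18 side 230 100 480 280 3
```

```text
(no output)
```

View pics/c18.png

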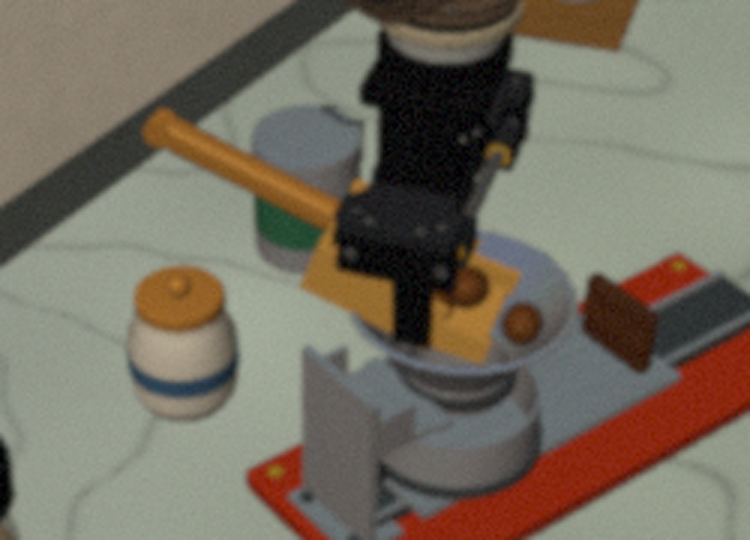

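Request:
{"method": "drive_tool", "body": {
  "commands": [
    {"dx":0,"dy":0,"dz":-1,"yaw":0},
    {"dx":0,"dy":0,"dz":0,"yaw":0},
    {"dx":0,"dy":0,"dz":0,"yaw":0},
    {"dx":0,"dy":0,"dz":0,"yaw":0},
    {"dx":0,"dy":0,"dz":0,"yaw":0}
  ]
}}

```text
t: 23.6
eef_pos: [561.9, -31.8, 143.4]
tcp_rot: [3.14, -0.002, 0.284]
ft_force: [-5.3, 0.5, 12.4]
opening: 0.781
```

```bash
python3 crop.py c19 side 230 100 480 280 3
```

```text
(no output)
```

View pics/c19.png

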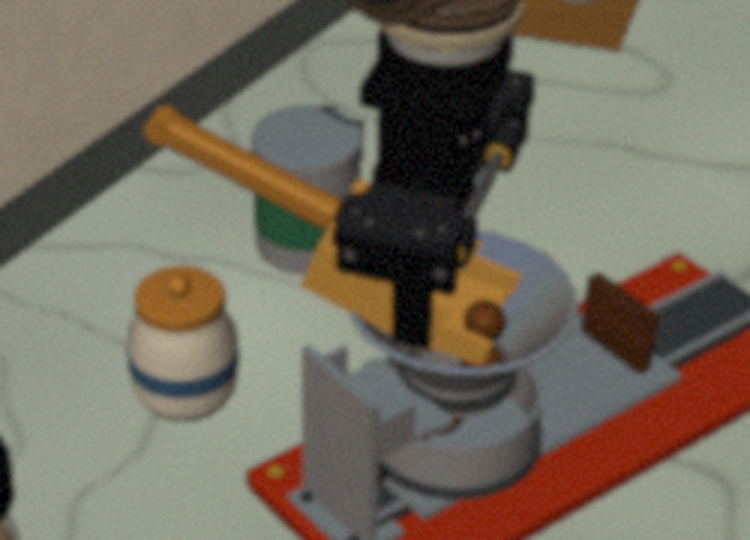

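Request:
{"method": "drive_tool", "body": {
  "commands": [
    {"dx":0,"dy":0,"dz":3,"yaw":0},
    {"dx":0,"dy":0,"dz":4,"yaw":0},
    {"dx":0,"dy":0,"dz":4,"yaw":0},
    {"dx":0,"dy":0,"dz":4,"yaw":0},
    {"dx":0,"dy":0,"dz":0,"yaw":0}
  ]
}}

```text
t: 24.07
eef_pos: [561.9, -31.8, 157.8]
tcp_rot: [3.141, -0.001, 0.284]
ft_force: [-1.5, -0.3, -0.1]
opening: 0.775
```

```bash
python3 crop.py c20 side 230 100 480 280 3
```

```text
(no output)
```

View pics/c20.png

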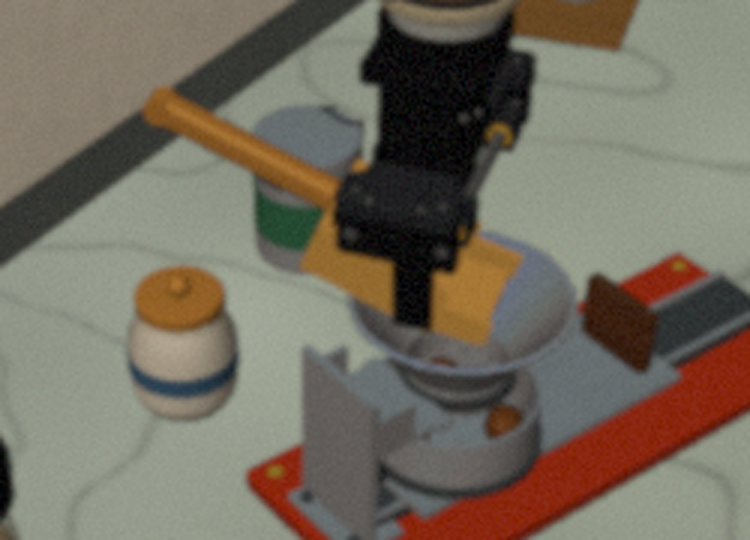

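Request:
{"method": "drive_tool", "body": {
  "commands": [
    {"dx":0,"dy":0,"dz":10,"yaw":0},
    {"dx":0,"dy":0,"dz":15,"yaw":0},
    {"dx":0,"dy":0,"dz":15,"yaw":0},
    {"dx":0,"dy":0,"dz":10,"yaw":0},
    {"dx":0,"dy":0,"dz":0,"yaw":0}
  ]
}}

```text
t: 24.53
eef_pos: [562.3, -31.9, 209.2]
tcp_rot: [3.14, -0.003, 0.284]
ft_force: [0.9, -0.2, -0.7]
opening: 0.776
```

```bash
python3 crop.py c21 side 230 80 480 280 3; python3 -c "
from h import *
for d in env.trace('nutmeg1','side'): print(d['conf'],d['pixel'],d['pixels'].sum())"
```

```text
(no output)
```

View pics/c21.png

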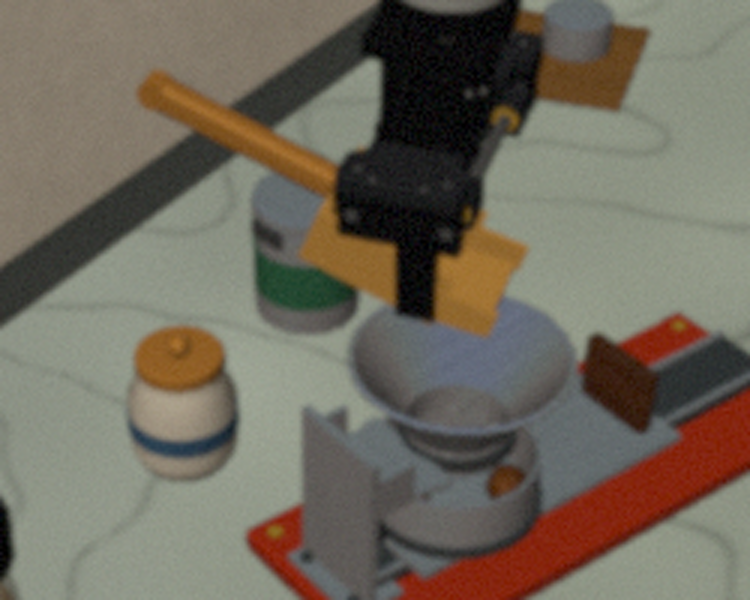

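```bash
python3 - <<'E'
from h import *
F=[]
for i in range(10):
    env.read_camera('top');F.append(env.state()['ft_force'][2])
print(np.mean(F),np.std(F)/10**.5,np.round(F,1))
E
```

```text
-1.2319340218018557 0.16016089290436658 [-1.3 -0.8 -0.8 -1.9 -1.6 -1.1 -1.5 -1.1 -1.9 -0.2]
```

Request:
{"method": "drive_tool", "body": {
  "commands": [
    {"dx":-2,"dy":10,"dz":0,"yaw":0},
    {"dx":-5,"dy":20,"dz":0,"yaw":0},
    {"dx":-7,"dy":30,"dz":0,"yaw":0},
    {"dx":-9,"dy":38,"dz":0,"yaw":0},
    {"dx":-9,"dy":38,"dz":0,"yaw":0}
  ]
}}

```text
t: 25.55
eef_pos: [528.7, 105.7, 206.9]
tcp_rot: [-3.142, -0.0, 0.283]
ft_force: [1.0, 0.5, -0.9]
opening: 0.779
```

Request:
{"method": "drive_tool", "body": {
  "commands": [
    {"dx":-9,"dy":38,"dz":0,"yaw":0},
    {"dx":-9,"dy":38,"dz":0,"yaw":0},
    {"dx":-9,"dy":38,"dz":0,"yaw":0},
    {"dx":-9,"dy":36,"dz":0,"yaw":0},
    {"dx":-8,"dy":32,"dz":0,"yaw":0}
  ]
}}

```text
t: 25.97
eef_pos: [484.1, 288.9, 207.1]
tcp_rot: [-3.141, -0.0, 0.285]
ft_force: [1.3, 0.0, -0.9]
opening: 0.78
```

Request:
{"method": "drive_tool", "body": {
  "commands": [
    {"dx":-8,"dy":26,"dz":0,"yaw":0},
    {"dx":-5,"dy":20,"dz":0,"yaw":0},
    {"dx":-4,"dy":15,"dz":0,"yaw":0},
    {"dx":-3,"dy":10,"dz":0,"yaw":0},
    {"dx":-2,"dy":5,"dz":0,"yaw":0}
  ]
}}

```text
t: 26.38
eef_pos: [462.7, 363.5, 206.8]
tcp_rot: [-3.142, 0.0, 0.285]
ft_force: [-0.1, -0.9, -1.0]
opening: 0.778
```

```bash
python3 crop.py c22 top 280 150 500 320 3.5; python3 crop.py c23 side 100 180 400 420 2.5; python3 - <<'E'
from h import *
print(env.state()['eef_pos'])
for n in('top','side'):
  for d in env.trace('nutmeg1',n): print(n,d['conf'],d['pixel'],d['pixels'].sum())
E
```

```text
[463.0420638  362.59268592 206.82866993]
top 0.54 [389.4, 245.8] 104
top 0.54 [426.5, 259.3] 2071
side 0.68 [400.2, 240.4] 112
```

View pics/c22.png

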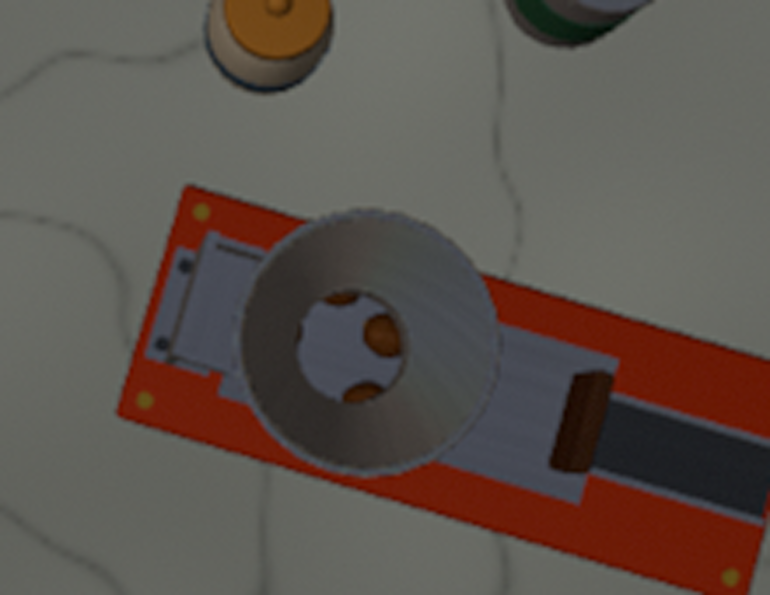

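View pics/c23.png

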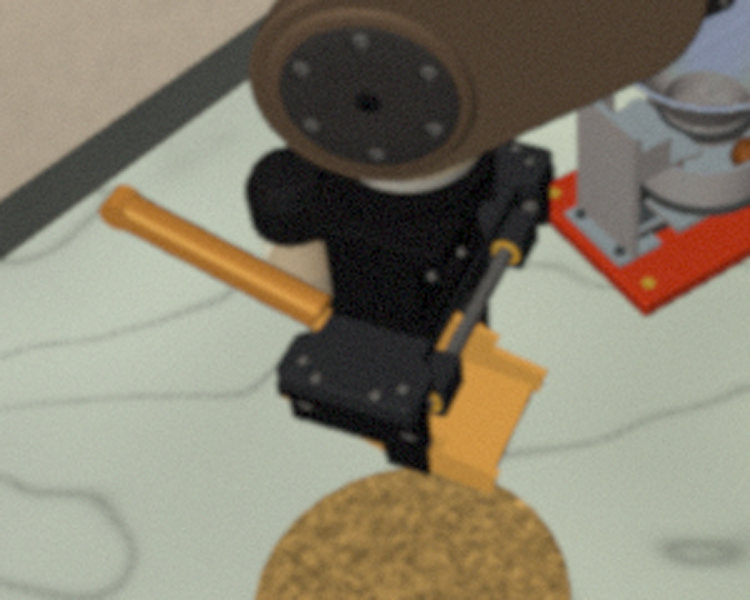

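Request:
{"method": "drive_tool", "body": {
  "commands": [
    {"dx":4,"dy":1,"dz":-15,"yaw":0},
    {"dx":4,"dy":1,"dz":-30,"yaw":0},
    {"dx":4,"dy":1,"dz":-35,"yaw":0},
    {"dx":0,"dy":0,"dz":-35,"yaw":0},
    {"dx":0,"dy":0,"dz":-30,"yaw":0}
  ]
}}

```text
t: 27.0
eef_pos: [475.8, 363.9, 60.2]
tcp_rot: [3.141, 0.0, 0.282]
ft_force: [0.2, 0.6, -1.2]
opening: 0.777
```

Request:
{"method": "drive_tool", "body": {
  "commands": [
    {"dx":0,"dy":0,"dz":-15,"yaw":0},
    {"dx":0,"dy":0,"dz":-8,"yaw":0},
    {"dx":0,"dy":0,"dz":-4,"yaw":0},
    {"dx":0,"dy":0,"dz":0,"yaw":0}
  ]
}}

```text
t: 27.33
eef_pos: [475.9, 364.8, 35.0]
tcp_rot: [3.141, 0.0, 0.283]
ft_force: [0.0, -0.3, -1.4]
opening: 0.777
```

Request:
{"method": "drive_tool", "body": {
  "commands": [
    {"dx":0,"dy":0,"dz":-3,"yaw":0},
    {"dx":0,"dy":0,"dz":-3,"yaw":0},
    {"dx":0,"dy":0,"dz":-3,"yaw":0},
    {"dx":0,"dy":0,"dz":0,"yaw":0}
  ]
}}

```text
t: 27.67
eef_pos: [475.5, 365.2, 26.0]
tcp_rot: [3.142, -0.0, 0.284]
ft_force: [-0.3, 0.3, -1.9]
opening: 0.776
```

Request:
{"method": "drive_tool", "body": {
  "commands": [
    {"dx":0,"dy":0,"dz":-2,"yaw":0},
    {"dx":0,"dy":0,"dz":-2,"yaw":0},
    {"dx":0,"dy":0,"dz":0,"yaw":0}
  ]
}}

```text
t: 27.92
eef_pos: [475.4, 365.2, 21.7]
tcp_rot: [3.141, 0.0, 0.284]
ft_force: [-0.3, -0.6, -1.9]
opening: 0.776
```

```bash
python3 crop.py c24 side 130 310 380 480 3
```

```text
(no output)
```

View pics/c24.png

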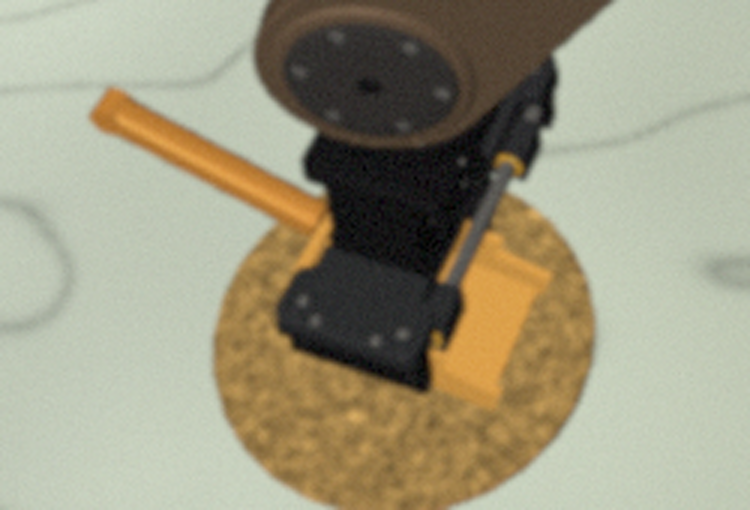

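Not yet touching; continue lower.

Request:
{"method": "drive_tool", "body": {
  "commands": [
    {"dx":0,"dy":0,"dz":-2,"yaw":0},
    {"dx":0,"dy":0,"dz":-2,"yaw":0},
    {"dx":0,"dy":0,"dz":0,"yaw":0}
  ]
}}

```text
t: 28.22
eef_pos: [475.3, 365.1, 17.5]
tcp_rot: [3.141, 0.001, 0.284]
ft_force: [-0.6, -0.6, -0.4]
opening: 0.778
```

Request:
{"method": "drive_tool", "body": {
  "commands": [
    {"dx":0,"dy":0,"dz":-2,"yaw":0},
    {"dx":0,"dy":0,"dz":-1,"yaw":0},
    {"dx":0,"dy":0,"dz":0,"yaw":0}
  ]
}}

```text
t: 28.47
eef_pos: [475.4, 365.1, 14.7]
tcp_rot: [3.141, 0.0, 0.284]
ft_force: [-0.3, 0.1, -1.4]
opening: 0.779
```

Request:
{"method": "drive_tool", "body": {
  "commands": [
    {"dx":0,"dy":0,"dz":-2,"yaw":0},
    {"dx":0,"dy":0,"dz":0,"yaw":0}
  ]
}}

```text
t: 28.63
eef_pos: [475.4, 365.2, 12.7]
tcp_rot: [3.141, 0.0, 0.284]
ft_force: [-1.0, 0.4, -1.1]
opening: 0.78
```

```bash
python3 crop.py c25 side 130 310 380 480 3
```

```text
(no output)
```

View pics/c25.png

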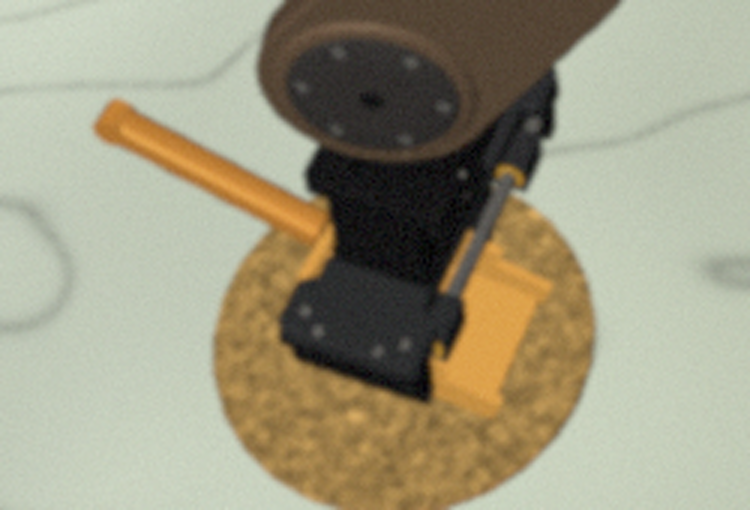

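Request:
{"method": "drive_tool", "body": {
  "commands": [
    {"dx":0,"dy":0,"dz":-2,"yaw":0},
    {"dx":0,"dy":0,"dz":0,"yaw":0}
  ]
}}

```text
t: 28.85
eef_pos: [476.0, 365.4, 11.3]
tcp_rot: [-3.141, -0.001, 0.284]
ft_force: [0.7, 0.4, 3.4]
opening: 0.774
```

Request:
{"method": "drive_tool", "body": {
  "commands": [
    {"dx":0,"dy":0,"dz":-2,"yaw":0},
    {"dx":0,"dy":0,"dz":0,"yaw":0}
  ]
}}

```text
t: 29.02
eef_pos: [476.6, 365.6, 10.1]
tcp_rot: [-3.141, -0.003, 0.284]
ft_force: [0.2, -1.2, 11.3]
opening: 0.778
```

Request:
{"method": "drive_tool", "body": {
  "commands": [
    {"dx":0,"dy":0,"dz":0,"yaw":0},
    {"dx":0,"dy":0,"dz":0,"yaw":0},
    {"dx":0,"dy":0,"dz":1,"yaw":0},
    {"dx":0,"dy":0,"dz":0,"yaw":0}
  ],
  "grip": 1
}}

```text
t: 29.35
eef_pos: [475.4, 365.2, 9.9]
tcp_rot: [3.141, 0.0, 0.284]
ft_force: [0.3, 0.4, 0.1]
opening: 0.975
```

```bash
python3 crop.py c26 side 130 310 380 480 3
```

```text
(no output)
```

View pics/c26.png

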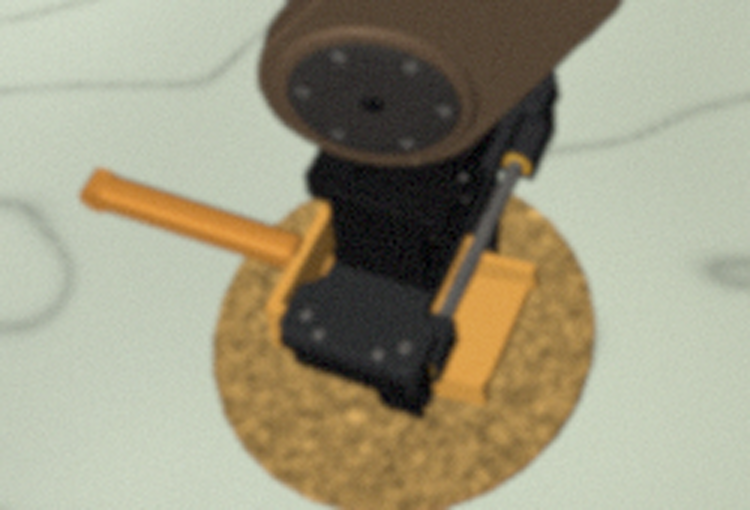

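Released and level. Rise straight up, clear, and check.

Request:
{"method": "drive_tool", "body": {
  "commands": [
    {"dx":0,"dy":0,"dz":10,"yaw":0},
    {"dx":0,"dy":0,"dz":20,"yaw":0},
    {"dx":0,"dy":0,"dz":35,"yaw":0},
    {"dx":0,"dy":0,"dz":38,"yaw":0},
    {"dx":0,"dy":0,"dz":38,"yaw":0}
  ]
}}

```text
t: 29.82
eef_pos: [475.1, 364.9, 152.9]
tcp_rot: [3.141, 0.001, 0.284]
ft_force: [0.3, 0.4, -0.6]
opening: 0.999
```

Request:
{"method": "drive_tool", "body": {
  "commands": [
    {"dx":10,"dy":-36,"dz":10,"yaw":0},
    {"dx":10,"dy":-38,"dz":0,"yaw":0},
    {"dx":10,"dy":-38,"dz":0,"yaw":0},
    {"dx":5,"dy":-30,"dz":0,"yaw":0},
    {"dx":0,"dy":-10,"dz":0,"yaw":0}
  ]
}}

```text
t: 30.23
eef_pos: [511.1, 209.9, 161.8]
tcp_rot: [3.141, -0.001, 0.281]
ft_force: [0.3, -0.4, 1.0]
opening: 1.001
```

```bash
python3 - <<'E'
from h import *
shot('side','sE');shot('top','tE')
for q,z in(('scoop',6),('scoop_lip',21.5),('dabba',43),('trivet',0),('cumin_jar',0),('grinder',0),('tea_tin',0)):
 for n in('side','top'):
  for d in env.place_of(q,n)[:1]: print(q,n,round(d['conf'],2),d['pixel'],toz(n,d['pixel'],z))
for n in('side','top'):
  for d in env.trace('nutmeg1',n): print(n,d['conf'],d['pixel'],d['pixels'].sum())
E
```

```text
scoop side 0.82 [263.0, 414.3] [498.44250344 371.45788979   6.        ]
scoop_lip side 0.85 [299.0, 418.9] [441.28008496 351.44962468  21.5       ]
scoop_lip top 0.7 [374.2, 249.1] [545.31783918 -36.89596739  21.5       ]
dabba side 0.72 [380.3, 240.9] [544.96077552 -41.73192335  43.        ]
dabba top 0.86 [373.8, 249.9] [542.75240564 -32.96186677  43.        ]
trivet side 0.4 [297.2, 421.8] [449.11134427 347.42785497   0.        ]
trivet top 0.71 [385.9, 264.3] [512.96687012 -64.42753207   0.        ]
cumin_jar side 0.76 [291.9, 232.0] [ 7.34728686e+02  2.28819569e+00 -1.13686838e-13]
cumin_jar top 0.92 [353.5, 159.2] [7.44700958e+02 3.47746812e-01 0.00000000e+00]
grinder side 0.6 [220.9, 298.4] [726.58577035 227.75475813   0.        ]
grinder top 0.62 [252.6, 166.0] [732.21553767 221.71429101   0.        ]
tea_tin side 0.44 [330.9, 178.5] [ 777.50255085 -197.57735497    0.        ]
tea_tin top 0.59 [442.2, 146.4] [ 771.16366126 -197.06857115    0.        ]
top 0.53 [385.1, 259.1] 41
top 0.44 [389.3, 242.6] 113
```

View pics/sE.png

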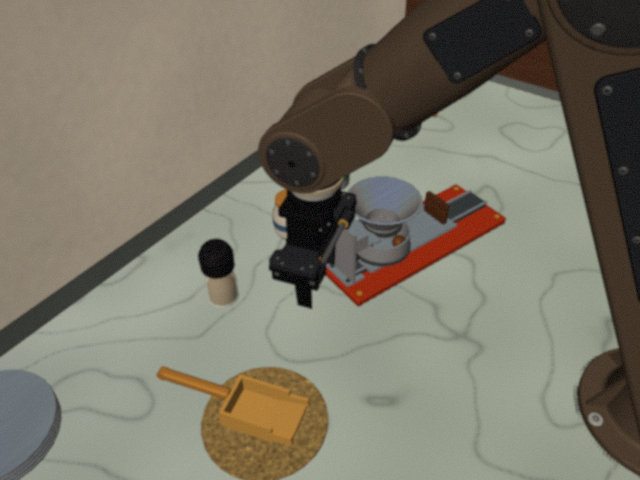

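View pics/tE.png

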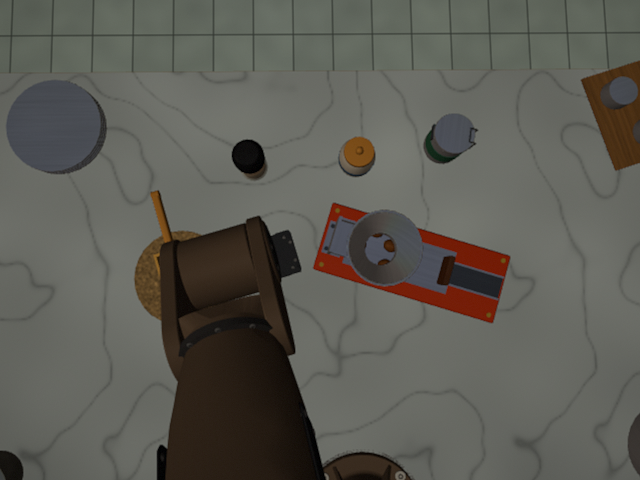

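```bash
python3 - <<'E'
import cv2,numpy as np
a=cv2.imread('pics/side3.png');b=cv2.imread('pics/sE.png')
t=a[185:228,415:458];r=cv2.matchTemplate(b[170:245,400:475],t,cv2.TM_CCOEFF_NORMED);print(cv2.minMaxLoc(r))
c=cv2.imread('pics/tE.png')[225:275,355:405];cv2.imwrite('pics/bore.png',cv2.convertScaleAbs(cv2.resize(c,None,fx=11,fy=11,interpolation=cv2.INTER_CUBIC),alpha=1.6))
E
```

```text
(-0.26157429814338684, 0.9941431283950806, (31, 32), (15, 15))
```

View pics/bore.png

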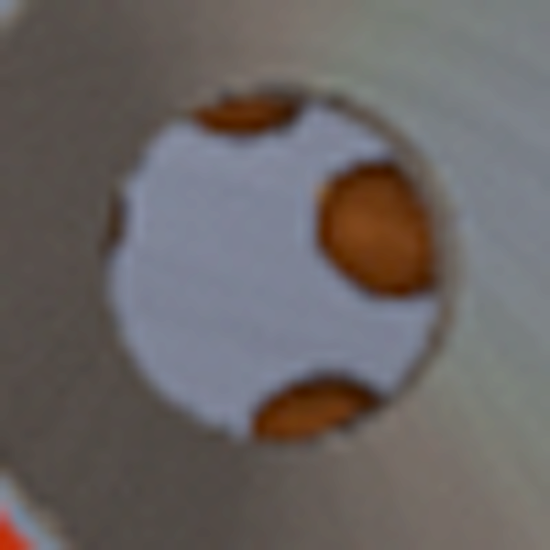

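```bash
python3 -c "
from cell import env
print(env.job_done(), env.state()['t'])"
```

```text
the job is handed in; nothing more can be done
the job is handed in; nothing more can be done
```

The job is handed in, finished at about 30 s of the 72 s allowed. No verdict was reported.

**What I did**
- I pushed the carriage home by the tab's outer face until the buffer answered with about 27 N.
- The tool could only shift and turn about the vertical. From the handle I found no way to tip the scoop, so I set it back on the trivet and gripped it again by the bowl's side walls.
- Over the funnel I lowered the back of the bowl's underside onto the rim. That swung the scoop front-down in the grip, and the nutmegs rolled out into the funnel.
- I then set the scoop down on the trivet and let go. It tipped back to level by itself, with the gripper clear.

**What the last checks showed**
- **Carriage:** the tab is at exactly the same pixels as right after the push.
- **Nutmegs:** the funnel, scoop and counter show none. Through the bore I see three clearly in the dabba. The fourth is only a dark sliver at the edge, so I counted it by that sliver and by its absence elsewhere.
- **Scoop:** it is empty and looks level, with its bowl origin at about (498, 371) mm, roughly 6 mm from my earlier estimate of the trivet centre.
- **Jar, grinder and tin:** all three stand upright, and their positions match the start within measurement error.

**Checks that failed or disagreed:** in the last pictures two networks gave false answers. The trivet was reported well off its place, on the stand in one view. The scoop lip was reported at the funnel in the top view, where the arm hid the scoop. I relied on the pictures and the side view instead. The averaged weight reading of 1.2 N also could not settle whether the scoop was empty.

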